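Hang a display hook in the slat rail and lock it

ROBOT

A 6-joint arm with a two-finger parallel gripper is mounted at the origin on the work surface. World frame = base frame: x ahead of the robot, y to its left, z up, the work surface at z = 0. Lengths are in m, angles in rad, forces in N, time in s.
With the tool pointing down it reaches from about 0.35 to 0.725 m from the base axis. Payload 4.3 kg.
Tool frame: the origin (TCP) lies at the very end of the fingers, on their centre line; the grasp point (between the pads) lies 19 mm behind it (ctrl.tcp_to_grasp is the distance from the TCP to the grasp point, in m); z points along the fingers, y is the line along which they close (so a half turn about z gives the same grasp; the last joint's range is limited). The gripper opens to 85 mm and grips with 20 to 120 N. Pads are 22 mm wide; open, the fingers measure 114 mm over their backs; the gripper's body (76 mm by 85 mm) begins 54 mm behind the grasp point. The pads swing forward as they close: fully open they stand 13 mm farther back than shut.
Start: joints at [1.011, 0.377, 0.081, 1.274, 0, 1.46], TCP at [0.25, 0.518, 0.231] pointing down, gripper open.
Joint ranges: [-2.72, 2.72], [-0.84, 1.66], [-1.02, 1.22], [-1.77, 2.12], [-1.37, 1.28], [-3.14, 3.14]. Speed limits (rad/s): [2.57, 2.57, 3.14, 3.14, 3.14, 3.14].

INTERFACE

Orientations are given as a unit quaternion [w, x, y, z].
In Python, from rig import ctrl gives the robot as it stands.
- The arm moves only by the tool move_arm, never from a script. Its arguments are lists of equal length, an entry for each row: "xyz": the shift along the tool's x, y, z normalised to -1 to 1, where 1 is 3 cm, a list of three; "rotation": the turn, a rotation vector about the tool's x, y, z normalised to -1 to 1, where 1 is 4 degrees, a list of three. A call has 1 to 10 rows; each row shifts and turns the commanded pose from where the row before left it, along the tool's axes as they then stand; what a row does not reach is not made up. A row lasts 1/12 s, in which the tool goes at most 41.7 mm and 7.16 degrees, less where a joint would pass 70% of its speed; a pose out of reach is approached as far as the arm can. A call with a number of a shift or a turn outside -1 to 1 is refused whole. A call with a gripper value outside its range is refused whole. "grip" is the closure, from -1 (fully open) to 1 (shut), set as the call begins (left out, the last holds). The fingers move at their own pace and stop on an object; "squeeze" is the grip in N (left out, the last holds). Time passes only in rows, so rows that do not move let the fingers close. It gives the time, the measured TCP pose, the force, the opening and the grip force at its end, in the units of the state.
- ctrl.read_state(): the state, without advancing time (a new reading comes with each control period).
- ctrl.capture(name): name is "side" or "top"; returns a dict with "image" (480x640x3 uint8, red, green, blue), "fovy" (degrees; the focal length in pixels is half the picture's height over the tangent of half this angle, whatever the lens; pixels are square), "cx", "cy" (the principal point, pixels), "dist_coeffs" ([k1, k2, p1, p2, k3] as OpenCV has them; the pictures are not rectified), "R" (3x3) and "t" (3): a world point X has camera coordinates R X + t. Camera axes: x right, y down, z forward; pixel columns grow to the right and rows downward; lengths in m; the calibration is good to about 2 mm. A picture is of the moment at which its call begins. There is no depth.
- ctrl.job_done(): hands the job in; it is judged then, once.
Trained networks look in the newest picture that a camera, given by its name, has taken for a name from the list of things; names that differ only in an ending like _2 or _b are one class to them, and where a whole thing is asked for, a point or a joint stands for the part that bears it (a point fixed in the world has none). Each returns a list of dicts, best first, with "score" (0 to 1); they miss things now and then, are a little off and sometimes report something else, mostly with a low value. They report only what shows in the picture. A call takes as long as a camera call. They do not tell look-alikes from the thing itself.
- ctrl.outline_of(name, camera): "region" (480x640 bool, what is visible of it).
- ctrl.landmark_of(name, camera): "centre" ([x, y, z] in m, in world coordinates, good to about 4 mm: a listed point, or the origin of a listed thing).
The state is a dict: "clock": time; "joint_positions": joint angles; "joint_velocities": joint speeds; "joint_efforts": joint torques, N m; "eef_pos": TCP position; "eef_rot": TCP orientation; "contact_force": force on the tool from outside, world axes, zero at the start; "wrist_torque": the same for the moment, N m; "width": finger opening in m; "finger_force": force on a finger pad.
Only numpy, scipy, OpenCV 4.12 (cv2) and the standard library are available. Lean on these libraries where they do the work, as an engineer would, in place of code of your own. Each camera call takes 0.05 s, during which the arm holds its last target. There are 200 camera calls.

TASK

Take the steel display hook from its wooden rest and hang it at the middle of the slat rail: with its free end tipped up, work its lip through the groove and up behind the upper slat, then, still holding it, turn it down until it is level and fully home. Let go of it and swing the small keeper lever on the rail down flat across the top of the hook's plate. Leave the other goods where they stand.

Things in the scene. Friction and masses are not known exactly. Their poses are not given: they have to be found in the camera images.
- hook_mid (a point): Blade centre of the loose steel hook (130-220 g), where to grip it. x along the blade to its back plate, z up as it lies and as it hangs. Blade: flat bar on edge, 10 mm thick (y), 18 high (z -9 to 9), x -48 to 47; a 24 mm disc ends it (x -54 to -48). Back plate 44 wide (y), 3 thick (x 47 to 50), z -23 to 20.
- hook_corner (a point): Corner of the hook where the plate's back meets the neck's underside (50 mm in x, 17 mm up from hook_mid; hook's axes). The neck, 3 mm thick, 40 wide, runs 15 mm back (+x) from here; at its end the lip, 3 mm thick, 40 wide, stands up 30 mm from the neck's underside. 12 mm gap between plate and lip, to straddle the 8 mm upper slat.
- rest: Fixed wooden rest that holds the hook level at the start, hook's x along its x. Origin under its centre, at counter height. Plank 110 x 60 x 8 mm; two posts 8 mm thick at x 32 and -34, 32 wide, 46 high, with notches 12 wide in which the blade lies, its underside 34 mm up. Lift straight up; between the posts the blade is free.
- stand: Fixed stand with the wooden slat rail. Origin at counter height below the middle of the rail's front face; x into the rail, y to the left along it as seen from the front, z up. Base 150 x 280 x 12 mm (x -40 to 110). Rail 250 long, 44 deep (x 0 to 44), clamped on two posts behind it (x 48 to 64, y -95 and 95, 200 high).
- groove_guess (a point): Point on the stand's axis, 120 mm up at the face: middle of the range of L, the height of the groove's floor. The rail is clamped fast, but L is not measured: it is anywhere 15 mm up or down from here, to be felt or seen. Lower slat L-45 to L; groove open L to L+22; upper slat L+22 to L+56, 8 mm thick; behind it a hollow x 8 to 38, L to L+46.
- top_guess (a point): Centre of the rail's flat top (44 x 250 mm) if L were 120: the true top is at L+56 and fixed, so coming down on it gently with shut fingertips finds L. The hook goes in only with its free end tipped up 30 degrees or more; at 42 there are 2 mm to spare. When let go it hangs up to 4 degrees nose-down, corner 0 to 4 mm before the face.
- path_guess (a point): Stand frame, 13 mm before the face, 12 mm above L=120. Way in for hook_corner, x before the face / height over L in mm: at 42 degrees -45/5, -19/5, -16/9, -13/12; then turning down: 36 deg -11/12, 30 deg -9/10.5, 24 deg -8/9, 18 deg -6.5/8, 12 deg -5/6, 6 deg -3/5, 0 deg -2/3; then down onto the groove floor.
- keeper (a joint): Angle a of the steel keeper lever on the rail's front (rad): 0 = down, level, 4 mm above the top of the plate of a hook hung in the middle (stop); starts raised at 1.5 to 1.9; stop at 2.0; stays where left (about 1.5 N at the peg). Its 10 mm round peg sticks out frontward at stand x -34 to -9; push the peg over and down with shut fingertips.
- pivot_guess (a point): Keeper's pivot if L were 120: stand x 0, y 85; true height L+11; axis along stand x. Bar 8 mm high, at stand x -9 to -3. The peg is 85 mm from the pivot: at joint value a its axis is at stand y = 85 - 85 cos(a), height L + 11 + 85 sin(a) (mm).
- tin: Blue enamelled tin with white ceramic knob-topped lid, 94 mm across, 104 mm high; origin under its centre. Leave alone.
- kada: Gold kada (plain metal ring) lying flat, 72 mm across, 10 mm high; origin under its centre. Leave alone.
- bangle: Orange glass bangle lying flat, 68 mm across, 8 mm high; origin under its centre. Leave alone.
- lampholder: Brass bayonet lamp holder standing up, 38 mm across, 54 mm high; origin under its centre. Leave alone.
- bangle_stand: Turned wooden bangle stand, 100 mm across, 160 mm high; origin under its centre. Leave alone.
- bowl: Copper bowl, 90 mm across, 35 mm high; origin under its centre. Leave alone.
Mind the look-alikes: they are no part of the job. What is shaped like the part that bears hook_mid but red is not meant.

How it is judged:
On the way:
1. the hook is home in the rail, level, while the gripper still holds it (x of hook_mid in the frame of stand between -0.059 and -0.044 m and y of hook_mid in the frame of stand between -0.016 and 0.016 m and z of hook_mid in the frame of stand between 0.083 and 0.124 m and angle between hook_mid's own z axis and vertical below 0.1 rad and angle between the x axis of hook_mid and the x axis of stand, either way round below 0.13 rad and contact force between hook and the fingers above 1 N), for 0.1 s.
At the end, for the whole second after the job is handed in: The hook hangs in the groove at the middle of the rail (within 16 mm along it), its plate on the rail's face (hook_mid 44 to 59 mm in front of the face, 83 to 124 mm above the counter), square to it within 7 degrees and level within 6 degrees, at rest; the keeper lever is down (below 0.12 rad) (x of hook_mid in the frame of stand between -0.059 and -0.044 m and y of hook_mid in the frame of stand between -0.016 and 0.016 m and z of hook_mid in the frame of stand between 0.083 and 0.124 m and angle between hook_mid's own z axis and vertical below 0.1 rad and angle between the x axis of hook_mid and the x axis of stand, either way round below 0.13 rad and value of joint keeper below 0.12 rad and linear speed of hook below 0.02 m/s); the robot touches nothing.
It fails at once if one of the other goods is moved more than 30 mm (distance of any of tin, kada, bangle, lampholder, bangle_stand, bowl from where it was at the start of the episode above 0.03 m).
It also fails if it takes over 72 s, if anything falls off the work surface, if the arm or the gripper's body presses on something with over 40 N, if the wrist force passes 120 N, or if a joint passes its speed limit or range.

## Working session

There is one attempt and no reset: what is moved stays moved. The work goes in short steps, Python scripts to look and compute and a tool call to move; the robot and the scene stay as the last step left them, time stands still between calls to the robot, and variables do not carry over. Pictures are saved under pics/ and viewed, at most 14 in all, crops included, and the job is handed in when it is done.

Besides the shell and the picture viewer there is one more tool, called after "Emit:" in YAML: its name, and indented under it one key for each argument. move_arm: Moves the arm, as the interface text tells. Scaled input: -1 to 1 covers 3 cm each way for a shift and 4 degrees each way for a turn. Its arguments: {"type":"object","properties":{"xyz":{"type":"array","items":{"type":"array","items":{"type":"number","minimum":-1,"maximum":1}}},"rotation":{"type":"array","items":{"type":"array","items":{"type":"number","minimum":-1,"maximum":1}}},"grip":{"type":"number"},"squeeze":{"type":"number"}},"required":["xyz","rotation"]}

```bash
mkdir -p pics; cat > h.py <<'E'
from rig import ctrl
import cv2,numpy as np
def save(c,n):
    d=ctrl.capture(c); cv2.imwrite(f'pics/{n}.png',d['image'][:,:,::-1]); return d
E
python3 - <<'E'
from h import *
for c in ('side','top'):
    d=save(c,c+'0'); print(c,d['fovy'],d['cx'],d['cy'],d['dist_coeffs'],np.round(d['R'],3).tolist(),np.round(d['t'],3).tolist(), np.round(-d['R'].T@d['t'],3))
    for n in ['hook_mid','hook_corner','rest','stand','groove_guess','top_guess','keeper','pivot_guess','tin','kada','bangle','lampholder','bangle_stand','bowl']:
        print(n,[(np.round(r['centre'],3).tolist(),round(r['score'],2)) for r in ctrl.landmark_of(n,c)[:3]])
i=[cv2.imread(f'pics/{c}0.png') for c in('side','top')]
print(ctrl.read_state())
E
```

```text
side 49.82904151114219 323.8332681213035 233.39584068531636 [-0.01663869  0.          0.          0.          0.        ] [[-1.0, -0.021, 0.018], [-0.028, 0.742, -0.67], [0.001, -0.67, -0.742]] [0.541, 0.143, 1.105] [0.543 0.645 0.907]
hook_mid [([0.49, 0.31, 0.016], 0.85), ([0.47, 0.199, 0.046], 0.75)]
hook_corner [([0.524, 0.195, 0.059], 0.59), ([0.534, 0.336, 0.022], 0.55)]
rest [([0.472, 0.198, 0.002], 0.73), ([0.615, -0.033, 0.133], 0.37)]
stand [([0.632, -0.116, -0.003], 0.73)]
groove_guess [([0.626, -0.117, 0.116], 0.95)]
top_guess [([0.654, -0.11, 0.174], 0.76), ([0.524, 0.196, 0.063], 0.53)]Traceback (most recent call last):
  File "<stdin>", line 5, in <module>
ValueError: it knows: bangle, bangle_stand, bowl, groove_guess, hook_corner, hook_mid, kada, lampholder, path_guess, pivot_guess, rest, stand, tin, top_guess
```

```bash
python3 - <<'E'
from h import *
for c in ('side','top'):
    d=save(c,c+'0'); print(c,np.round(-d['R'].T@d['t'],3))
    if c=='top': print(d['fovy'],d['cx'],d['cy'],d['dist_coeffs'],np.round(d['R'],3).tolist())
    for n in ['hook_mid','hook_corner','rest','stand','groove_guess','top_guess','path_guess','pivot_guess','tin','kada','bangle','lampholder','bangle_stand','bowl']:
        print(n,[(np.round(r['centre'],3).tolist(),round(r['score'],2)) for r in ctrl.landmark_of(n,c)[:3]])
print(ctrl.read_state())
E
```

```text
side [0.543 0.645 0.907]
hook_mid [([0.468, 0.198, 0.047], 0.6), ([0.49, 0.31, 0.022], 0.57)]
hook_corner [([0.522, 0.198, 0.063], 0.92), ([0.535, 0.336, 0.024], 0.6)]
rest [([0.471, 0.195, 0.002], 0.74)]
stand [([0.632, -0.117, -0.001], 0.96), ([0.631, -0.114, 0.116], 0.7), ([0.674, 0.146, 0.004], 0.27)]
groove_guess [([0.631, -0.117, 0.117], 0.64), ([0.611, -0.031, 0.135], 0.33)]
top_guess [([0.653, -0.113, 0.175], 0.66)]
path_guess [([0.616, -0.111, 0.132], 0.83), ([0.635, -0.117, -0.003], 0.69)]
pivot_guess [([0.609, -0.033, 0.134], 0.94)]
tin [([0.72, 0.292, -0.001], 0.81)]
kada [([0.396, -0.33, 0.006], 0.65), ([0.369, -0.138, -0.0], 0.54)]
bangle [([0.411, 0.061, 0.002], 0.74)]
lampholder [([0.674, 0.148, 0.004], 0.68)]
bangle_stand [([0.598, -0.434, -0.0], 0.84), ([0.471, 0.198, 0.001], 0.49)]
bowl [([0.401, -0.331, 0.001], 0.66)]
top [ 0.503 -0.064  1.083]
54.97308004925709 318.0600331801467 239.67389588259013 [-0.07172999  0.          0.          0.          0.        ] [[0.02, -1.0, -0.012], [-0.998, -0.019, -0.059], [0.059, 0.014, -0.998]]
hook_mid [([0.489, 0.303, 0.016],
[... 782 characters left out ...]
oint_positions': array([ 1.01071859e+00,  3.77238772e-01,  8.09884177e-02,  1.27438287e+00,
       -6.42399573e-06,  1.46050579e+00]), 'joint_velocities': array([ 0.0006696 ,  0.00084233, -0.00161502, -0.00107064, -0.00062308,
       -0.00119034]), 'joint_efforts': array([-4.49957943e-04, -4.63510180e+01,  2.70149463e+01,  4.64567256e-04,
       -2.52723767e-04, -2.51874519e-05]), 'eef_pos': array([0.25000777, 0.51784843, 0.23135987]), 'eef_rot': array([2.98587872e-05, 2.23002643e-01, 9.74817837e-01, 7.59558206e-05]), 'contact_force': array([-0.58205739,  0.16249231,  0.54501756]), 'wrist_torque': array([0.01978522, 0.04575785, 0.01925411]), 'finger_force': 0.0, 'width': 0.08556753689715638}
```

View pics/side0.png

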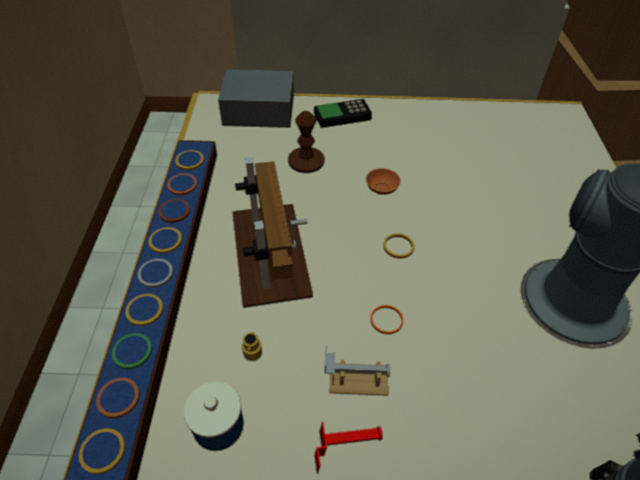

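View pics/top0.png

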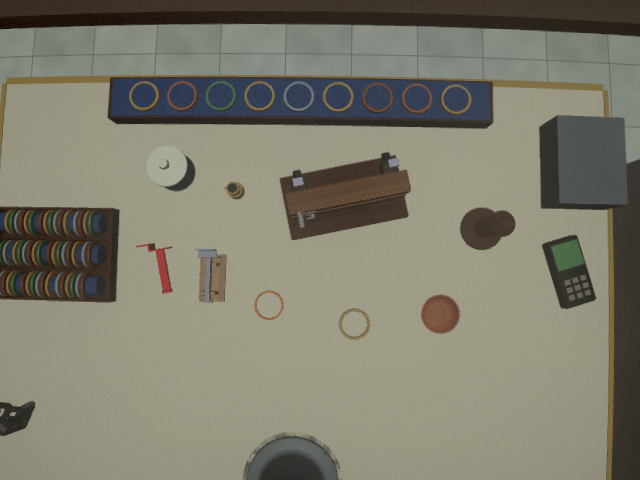

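Two hook-like things: the grey steel one lying in the wooden rest (top ≈ (207,275), side ≈ (357,368)), and a red one flat on the counter (top ≈ (162,270), side ≈ (350,436)). The grey one in the rest fits the description. I'll confirm it with an enlarged crop and measure the yaws in the same view.

```bash
python3 - <<'E'
import cv2,numpy as np
t=cv2.imread('pics/top0.png'); s=cv2.imread('pics/side0.png')
a=cv2.resize(t[240:310,180:240],None,fx=5,fy=5,interpolation=2)   # 300x350
b=cv2.resize(t[145:245,270:420],None,fx=5,fy=5,interpolation=2)
c=cv2.resize(s[340:400,315:400],None,fx=5,fy=5,interpolation=2)   #425x300
cv2.imwrite('pics/c1.png',np.hstack([a,cv2.copyMakeBorder(c,0,50,5,0,0)]))
cv2.imwrite('pics/c2.png',b)
E
```

```text
(no output)
```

View pics/c1.png

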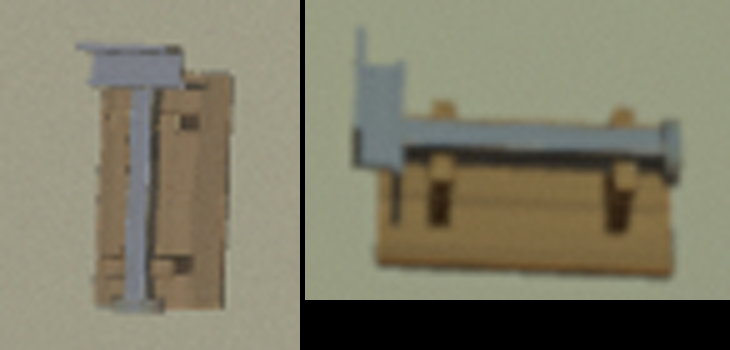

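View pics/c2.png

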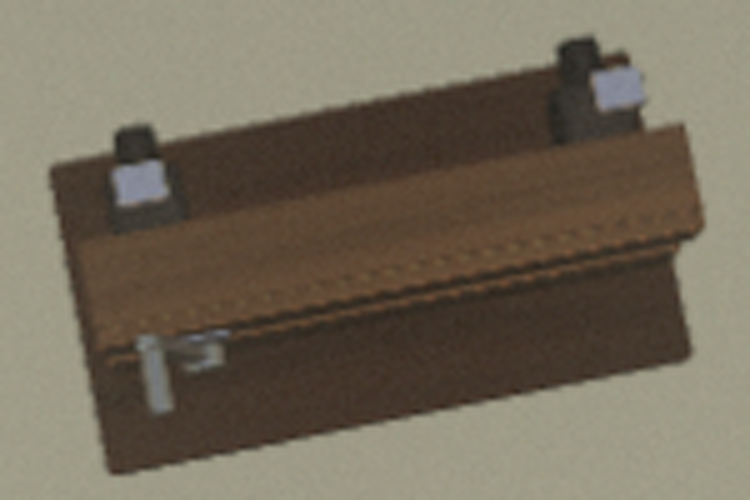

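The crop shows the grey steel hook lying in the rest notches with its plate at the far (+x) end and lip up, so this is the one meant. The second crop shows the stand turned about 10°, with the keeper peg at crop (158,375). Next I'll compute the poses.

```bash
cat >> h.py <<'E'
def ray(d,uv):
    f=240/np.tan(np.radians(d['fovy']/2)); K=np.array([[f,0,d['cx']],[0,f,d['cy']],[0,0,1.]])
    p=cv2.undistortPoints(np.array([[uv]],float),K,np.array(d['dist_coeffs']))[0,0]
    R=np.array(d['R']); return -R.T@d['t'], R.T@np.array([p[0],p[1],1])
def atz(d,uv,z):
    o,r=ray(d,uv); return o+r*(z-o[2])/r[2]
E
python3 - <<'E'
from h import *
d=ctrl.capture('top'); s=ctrl.capture('side')
P=lambda u,v,x0,y0:(x0+u/5-.4,y0+v/5-.4)
C={}
for n,(u,v) in dict(BL=(52,165),FL=(110,473),FR=(690,357)).items():
    C[n]=atz(d,P(u,v,270,145),.012); print(n,C[n].round(4))
ey=C['FL']-C['FR']; ex=C['BL']-C['FL']
print('len',np.linalg.norm(ey),np.linalg.norm(ex),'yaw',np.degrees(np.arctan2(-ey[0],ey[1])),np.degrees(np.arctan2(ex[1],ex[0])))
y=np.arctan2(-ey[0],ey[1]); X=np.array([np.cos(y),np.sin(y)]);Y=np.array([-X[1],X[0]])
O=(C['FL']+C['FR'])[:2]/2+X*.04; print('stand O',O,'from BL',C['BL'][:2]-.11*X-.14*Y)
for L in (.105,.12,.135):
    for n,(u,v) in dict(TFL=(97,350),TFR=(705,232),TBL=(82,243),TBR=(685,125)).items():
        q=atz(d,P(u,v,270,145),L+.056)[:2]-O; print(L,n,(q@X).round(4),(q@Y).round(4),end='; ')
    print()
# hook top edge, z=.052
for cam,name,pts in((d,'top',[P(138,300,180,240),P(147,88,180,240)]),):
    a,b=[atz(cam,p,.052) for p in pts]; print('hook disc/plate',a.round(4),b.round(4),np.degrees(np.arctan2(b[1]-a[1],b[0]-a[0])))
# plank corners z .008: 
for p in [(95,308),(223,308),(232,75)]: print('plank',atz(d,P(*p,180,240),.008).round(4))
E
```

```text
BL [0.7102 0.0434 0.012 ]
FL [0.5655 0.0127 0.012 ]
FR [ 0.625  -0.2569  0.012 ]
len 0.276096585221608 0.14784165403532074 yaw 12.430798311897549 12.01258992296587
stand O [ 0.63432531 -0.11352248] from BL [ 0.63286613 -0.11694769]
0.105 TFL -0.0011 0.1252; 0.105 TFR -0.0024 -0.1247; 0.105 TBL 0.0427 0.1228; 0.105 TBR 0.042 -0.126; 
0.12 TFL -0.003 0.1244; 0.12 TFR -0.0043 -0.1214; 0.12 TBL 0.0401 0.1221; 0.12 TBR 0.0394 -0.1227; 
0.135 TFL -0.0049 0.1236; 0.135 TFR -0.0062 -0.1181; 0.135 TBL 0.0375 0.1213; 0.135 TBR 0.0368 -0.1194; 
hook disc/plate [0.424  0.1963 0.052 ] [0.5191 0.1952 0.052 ] -0.6864824031225983
plank [0.4164 0.2276 0.008 ]
plank [0.4179 0.1672 0.008 ]
plank [0.5267 0.1661 0.008 ]
```

```bash
cat > plan.py <<'E'
from rig import ctrl
import numpy as np, sys, json
from scipy.spatial.transform import Rotation as Ro, Slerp
O=np.array([.634,-.1155,0]); PSI=12.3
HK=np.array([.472,.196,.043]); HPSI=-0.6
def ori(psi,phi): return Ro.from_euler('ZY',[psi,-phi],degrees=True)*Ro.from_matrix(np.diag([-1,1,-1.]))
def stand(p,psi=None): return O+Ro.from_euler('z',PSI,degrees=True).apply(p)
def cur():
    s=ctrl.read_state(); return np.array(s['eef_pos']),Ro.from_quat(np.roll(s['eef_rot'],-1))
def rows(wps,p=None,R=None):
    """wps: list of (tcp pos, Rotation, nrows); prints rows chunked by 10"""
    if p is None: p,R=cur()
    X=[];W=[]
    for q,Q,n in wps:
        sl=Slerp([0,1],Ro.concatenate([R,Q])); p0=p.copy()
        for i in range(1,n+1):
            t=p0+(q-p0)*i/n; T=sl(i/n)
            x=np.round(R.inv().apply(t-p)/.03,2); w=np.round(np.degrees((R.inv()*T).as_rotvec())/4,2)
            if max(abs(x).max(),abs(w).max())>1: print('TOO BIG',x,w)
            p=p+R.apply(x*.03); R=R*Ro.from_rotvec(np.radians(w*4)); X.append((x+0).tolist());W.append((w+0).tolist())
    for i in range(0,len(X),10): print('xyz',json.dumps(X[i:i+10])+'\nrot',json.dumps(W[i:i+10]))
    return p,R
def st():
    s=ctrl.read_state(); p,R=cur(); m=R.as_matrix(); print('t',round(s['clock'],2),'p',p.round(4),'z',m[:,2].round(3),'yaw',round(np.degrees(np.arctan2(-m[0,1],m[1,1])),2),'F',np.round(s['contact_force'],1),'w',round(s['width'],4),'ff',s['finger_force'],'q',np.round(s['joint_positions'],2))
E
python3 - <<'E'
from plan import *
rows([(np.array([.3,.45,.285]),ori(-22,0),4),(stand([.022,0,.285]),ori(PSI,0),26)])
E
```

```text
xyz [[-0.62, -0.33, -0.45], [-0.62, -0.34, -0.44], [-0.61, -0.34, -0.45], [-0.6, -0.36, -0.45], [-0.69, -0.5, 0.0], [-0.68, -0.51, 0.0], [-0.67, -0.52, 0.0], [-0.66, -0.55, 0.0], [-0.64, -0.55, 0.0], [-0.63, -0.58, 0.0]]
rot [[0.0, 0.0, -0.24], [0.0, 0.0, -0.23], [0.0, 0.0, -0.24], [0.0, 0.0, -0.23], [0.0, 0.0, -0.33], [0.0, 0.0, -0.33], [0.0, 0.0, -0.33], [0.0, 0.0, -0.33], [0.0, 0.0, -0.33], [0.0, 0.0, -0.33]]
xyz [[-0.62, -0.58, 0.0], [-0.6, -0.6, 0.0], [-0.59, -0.62, 0.0], [-0.58, -0.63, 0.0], [-0.56, -0.64, 0.0], [-0.54, -0.65, 0.0], [-0.53, -0.67, 0.0], [-0.52, -0.67, 0.0], [-0.5, -0.69, 0.0], [-0.48, -0.7, 0.0]]
rot [[0.0, 0.0, -0.33], [0.0, 0.0, -0.33], [0.0, 0.0, -0.33], [0.0, 0.0, -0.33], [0.0, 0.0, -0.33], [0.0, 0.0, -0.33], [0.0, 0.0, -0.33], [0.0, 0.0, -0.33], [0.0, 0.0, -0.33], [0.0, 0.0, -0.33]]
xyz [[-0.47, -0.72, 0.0], [-0.45, -0.72, 0.0], [-0.43, -0.73, 0.0], [-0.42, -0.74, 0.0], [-0.4, -0.76, 0.0], [-0.38, -0.76, 0.0], [-0.36, -0.77, 0.0], [-0.35, -0.77, 0.0], [-0.33, -0.79, 0.0], [-0.31, -0.79, 0.0]]
rot [[0.0, 0.0, -0.33], [0.0, 0.0, -0.33], [0.0, 0.0, -0.33], [0.0, 0.0, -0.33], [0.0, 0.0, -0.33], [0.0, 0.0, -0.33], [0.0, 0.0, -0.33], [0.0, 0.0, -0.33], [0.0, 0.0, -0.33], [0.0, 0.0, -0.33]]
```

Emit:
move_arm:
  xyz:
    - [-0.62,-0.33,-0.45]
    - [-0.62,-0.34,-0.45]
    - [-0.61,-0.34,-0.45]
    - [-0.6,-0.36,-0.45]
    - [-0.69,-0.5,0]
    - [-0.68,-0.51,0]
    - [-0.67,-0.52,0]
    - [-0.66,-0.55,0]
    - [-0.64,-0.55,0]
    - [-0.63,-0.58,0]
  rotation:
    - [0,0,-0.24]
    - [0,0,-0.23]
    - [0,0,-0.24]
    - [0,0,-0.23]
    - [0,0,-0.33]
    - [0,0,-0.33]
    - [0,0,-0.33]
    - [0,0,-0.33]
    - [0,0,-0.33]
    - [0,0,-0.33]
  grip: 1
  squeeze: 30

```text
clock: 2.78
eef_pos: [0.3826, 0.3195, 0.2855]
eef_rot: [0.0, 0.122, 0.993, 0.0]
contact_force: [0.1, 0.4, -0.2]
width: 0.0001
finger_force: 0.0
```

Emit:
move_arm:
  xyz:
    - [-0.62,-0.58,0]
    - [-0.6,-0.6,0]
    - [-0.59,-0.62,0]
    - [-0.58,-0.63,0]
    - [-0.56,-0.64,0]
    - [-0.54,-0.65,0]
    - [-0.53,-0.67,0]
    - [-0.52,-0.67,0]
    - [-0.5,-0.69,0]
    - [-0.48,-0.7,0]
  rotation:
    - [0,0,-0.33]
    - [0,0,-0.33]
    - [0,0,-0.33]
    - [0,0,-0.33]
    - [0,0,-0.33]
    - [0,0,-0.33]
    - [0,0,-0.33]
    - [0,0,-0.33]
    - [0,0,-0.33]
    - [0,0,-0.33]

```text
clock: 3.62
eef_pos: [0.5193, 0.1039, 0.2854]
eef_rot: [0.0, 0.007, 1.0, 0.0]
contact_force: [0.5, 0.4, 0.4]
width: 0.0002
finger_force: 0.0
```

Emit:
move_arm:
  xyz:
    - [-0.47,-0.72,0]
    - [-0.45,-0.72,0]
    - [-0.43,-0.73,0]
    - [-0.42,-0.74,0]
    - [-0.4,-0.76,0]
    - [-0.38,-0.76,0]
    - [-0.36,-0.77,0]
    - [-0.35,-0.77,0]
    - [-0.33,-0.79,0]
    - [-0.31,-0.79,0]
  rotation:
    - [0,0,-0.33]
    - [0,0,-0.33]
    - [0,0,-0.33]
    - [0,0,-0.33]
    - [0,0,-0.33]
    - [0,0,-0.33]
    - [0,0,-0.33]
    - [0,0,-0.33]
    - [0,0,-0.33]
    - [0,0,-0.33]

```text
clock: 4.45
eef_pos: [0.6561, -0.1119, 0.2853]
eef_rot: [0.0, -0.108, 0.994, 0.0]
contact_force: [-0.1, 0.6, 0.6]
width: -0.0001
finger_force: 0.0
```

```bash
python3 - <<'E'
from plan import *
st(); rows([(stand([.022,0,.20]),ori(PSI,0),5)])
E
```

```text
t 4.45 p [ 0.6561 -0.1119  0.2853] z [ 0.  0. -1.] yaw 12.37 F [-0.1  0.6  0.6] w -0.0001 ff 0.0 q [-0.26  0.59  0.56  1.54  0.   -0.48]
xyz [[0.0, 0.01, 0.57], [0.0, 0.01, 0.57], [0.01, 0.0, 0.57], [0.0, 0.01, 0.56], [0.0, 0.01, 0.57]]
rot [[0.0, 0.0, 0.0], [0.0, 0.0, 0.01], [0.0, 0.0, 0.0], [0.0, 0.0, 0.0], [0.0, 0.0, 0.01]]
```

Emit:
move_arm:
  xyz:
    - [0,0.01,0.6]
    - [0,0.01,0.6]
    - [0,0.01,0.6]
    - [0,0,0.6]
    - [0,0.01,0.6]
    - [0,0,0.1]
    - [0,0,0.1]
    - [0,0,0]
  rotation:
    - [0,0,0]
    - [0,0,0]
    - [0,0,0]
    - [0,0,0]
    - [0,0,0]
    - [0,0,0]
    - [0,0,0]
    - [0,0,0]

```text
clock: 5.12
eef_pos: [0.6553, -0.1096, 0.1894]
eef_rot: [-0.0, -0.107, 0.994, 0.0]
contact_force: [0.1, -0.8, -0.2]
width: -0.0001
finger_force: 0.0
```

Emit:
move_arm:
  xyz:
    - [0,0,0.04]
    - [0,0,0.04]
    - [0,0,0.04]
    - [0,0,0.04]
    - [0,0,0.04]
  rotation:
    - [0,0,0]
    - [0,0,0]
    - [0,0,0]
    - [0,0,0]
    - [0,0,0]

```text
clock: 5.53
eef_pos: [0.6555, -0.1096, 0.1836]
eef_rot: [0.0, -0.107, 0.994, -0.0]
contact_force: [-0.1, -0.3, 0.5]
width: 0.0001
finger_force: 0.0
```

Emit:
move_arm:
  xyz:
    - [0,0,0.04]
    - [0,0,0.04]
    - [0,0,0.04]
    - [0,0,0.04]
    - [0,0,0]
  rotation:
    - [0,0,0]
    - [0,0,0]
    - [0,0,0]
    - [0,0,0]
    - [0,0,0]

```text
clock: 5.95
eef_pos: [0.6551, -0.1095, 0.1781]
eef_rot: [-0.0, -0.107, 0.994, 0.0]
contact_force: [-0.9, -0.6, -0.9]
width: 0.0002
finger_force: 0.0
```

Emit:
move_arm:
  xyz:
    - [0,0,0.04]
    - [0,0,0.04]
    - [0,0,0.04]
    - [0,0,0.04]
    - [0,0,0]
  rotation:
    - [0,0,0]
    - [0,0,0]
    - [0,0,0]
    - [0,0,0]
    - [0,0,0]

```text
clock: 6.37
eef_pos: [0.6551, -0.1095, 0.1733]
eef_rot: [-0.0, -0.107, 0.994, 0.0]
contact_force: [0.3, 0.2, -0.2]
width: 0.0002
finger_force: 0.0
```

Emit:
move_arm:
  xyz:
    - [0,0,0.04]
    - [0,0,0.04]
    - [0,0,0.04]
    - [0,0,0]
  rotation:
    - [0,0,0]
    - [0,0,0]
    - [0,0,0]
    - [0,0,0]

```text
clock: 6.7
eef_pos: [0.6551, -0.1095, 0.1698]
eef_rot: [-0.0, -0.107, 0.994, 0.0]
contact_force: [0.9, -0.2, 0.2]
width: 0.0001
finger_force: 0.0
```

Emit:
move_arm:
  xyz:
    - [0,0,0.04]
    - [0,0,0.04]
    - [0,0,0.04]
    - [0,0,0]
  rotation:
    - [0,0,0]
    - [0,0,0]
    - [0,0,0]
    - [0,0,0]

```text
clock: 7.03
eef_pos: [0.6551, -0.1095, 0.1661]
eef_rot: [-0.0, -0.107, 0.994, 0.0]
contact_force: [0.4, -0.0, -0.1]
width: 0.0001
finger_force: 0.0
```

Emit:
move_arm:
  xyz:
    - [0,0,0.04]
    - [0,0,0.04]
    - [0,0,0]
  rotation:
    - [0,0,0]
    - [0,0,0]
    - [0,0,0]

```text
clock: 7.28
eef_pos: [0.6551, -0.1095, 0.1638]
eef_rot: [-0.0, -0.107, 0.994, 0.0]
contact_force: [-0.2, 0.7, 0.1]
width: -0.0
finger_force: 0.0
```

Emit:
move_arm:
  xyz:
    - [0,0,0.04]
    - [0,0,0.04]
    - [0,0,0]
  rotation:
    - [0,0,0]
    - [0,0,0]
    - [0,0,0]

```text
clock: 7.53
eef_pos: [0.6552, -0.1096, 0.1637]
eef_rot: [0.001, -0.107, 0.994, -0.0]
contact_force: [-4.1, 1.5, 9.0]
width: 0.0001
finger_force: 4.4
```

```bash
sed -i 's/^O=.*/O=np.array([.632,-.115,0]); PSI=12.3; L=.1077/' plan.py; python3 - <<'E'
from plan import *
p,R=cur(); Q=ori(HPSI,34); T=HK+.019*Q.as_matrix()[:,2]; print(T)
rows([(p+[0,0,.11],R,5),(T+[0,0,.10],Q,20),(T,Q,5)])
E
```

```text
[0.48262408 0.19588874 0.02724829]
xyz [[0.0, 0.0, -0.73], [0.0, 0.0, -0.74], [0.0, 0.0, -0.73], [0.0, 0.0, -0.73], [0.0, 0.0, -0.74], [0.17, 0.56, 0.24], [0.19, 0.56, 0.24], [0.2, 0.55, 0.23], [0.21, 0.56, 0.22], [0.22, 0.55, 0.21]]
rot [[0.0, 0.0, 0.0], [0.0, 0.0, 0.0], [0.0, 0.0, 0.0], [0.0, 0.0, 0.0], [0.0, 0.0, 0.0], [0.05, -0.42, 0.16], [0.04, -0.42, 0.15], [0.05, -0.43, 0.16], [0.05, -0.42, 0.16], [0.05, -0.42, 0.15]]
xyz [[0.24, 0.55, 0.21], [0.25, 0.55, 0.19], [0.26, 0.55, 0.19], [0.27, 0.54, 0.18], [0.28, 0.55, 0.16], [0.29, 0.54, 0.16], [0.3, 0.53, 0.14], [0.32, 0.54, 0.14], [0.32, 0.53, 0.12], [0.33, 0.53, 0.11]]
rot [[0.04, -0.42, 0.16], [0.05, -0.43, 0.16], [0.05, -0.42, 0.15], [0.05, -0.42, 0.16], [0.04, -0.42, 0.16], [0.05, -0.42, 0.15], [0.05, -0.43, 0.16], [0.05, -0.42, 0.16], [0.04, -0.42, 0.15], [0.05, -0.42, 0.16]]
xyz [[0.34, 0.52, 0.1], [0.35, 0.52, 0.09], [0.36, 0.52, 0.08], [0.36, 0.51, 0.06], [0.38, 0.51, 0.05], [0.37, 0.0, 0.55], [0.37, 0.0, 0.56], [0.38, 0.0, 0.55], [0.37, 0.0, 0.56], [0.37, 0.0, 0.55]]
rot [[0.05, -0.43, 0.16], [0.05, -0.42, 0.15], [0.04, -0.42, 0.16], [0.05, -0.42, 0.16], [0.05, -0.42, 0.15], [0.0, 0.0, 0.0], [0.0, 0.0, 0.0], [0.0, 0.0, 0.0], [0.0, 0.0, 0.0], [0.0, 0.0, 0.0]]
```

Emit:
move_arm:
  xyz:
    - [0,0,-0.9]
    - [0,0,-0.9]
    - [0,0,-0.9]
    - [0,0,-0.9]
    - [0,0,-0.9]
    - [0.17,0.56,0.24]
    - [0.19,0.56,0.24]
    - [0.2,0.55,0.23]
    - [0.21,0.56,0.22]
    - [0.22,0.55,0.21]
  rotation:
    - [0,0,0]
    - [0,0,0]
    - [0,0,0]
    - [0,0,0]
    - [0,0,0]
    - [0.05,-0.42,0.16]
    - [0.04,-0.42,0.15]
    - [0.05,-0.43,0.16]
    - [0.05,-0.42,0.16]
    - [0.05,-0.42,0.15]

```text
clock: 8.37
eef_pos: [0.6118, -0.0326, 0.2601]
eef_rot: [0.075, -0.079, 0.994, -0.0]
contact_force: [-1.0, 0.9, 0.0]
width: -0.0
finger_force: 0.0
```

Emit:
move_arm:
  xyz:
    - [0.24,0.55,0.21]
    - [0.25,0.55,0.19]
    - [0.26,0.55,0.19]
    - [0.27,0.54,0.18]
    - [0.28,0.55,0.16]
    - [0.29,0.54,0.16]
    - [0.3,0.53,0.14]
    - [0.32,0.54,0.14]
    - [0.32,0.53,0.12]
    - [0.33,0.53,0.11]
  rotation:
    - [0.04,-0.42,0.16]
    - [0.05,-0.43,0.16]
    - [0.05,-0.42,0.15]
    - [0.05,-0.42,0.16]
    - [0.04,-0.42,0.16]
    - [0.05,-0.42,0.15]
    - [0.05,-0.43,0.16]
    - [0.05,-0.42,0.16]
    - [0.04,-0.42,0.15]
    - [0.05,-0.42,0.16]
  grip: -0.2

```text
clock: 9.2
eef_pos: [0.5252, 0.1203, 0.1872]
eef_rot: [0.221, -0.023, 0.975, -0.001]
contact_force: [0.7, -0.1, -1.0]
width: 0.0512
finger_force: 0.0
```

```bash
python3 - <<'E'
from plan import *
st();Q=ori(HPSI,34); T=HK+.019*Q.as_matrix()[:,2]
rows([(T+[0,0,.07],Q,6),(T,Q,4)])
E
```

```text
t 9.2 p [0.5252 0.1203 0.1872] z [ 0.432  0.009 -0.902] yaw 2.55 F [ 0.7 -0.1 -1. ] w 0.0512 ff 0.0 q [ 0.14 -0.02 -0.64  0.5  -0.05  0.08]
xyz [[0.41, 0.44, 0.35], [0.42, 0.43, 0.34], [0.44, 0.43, 0.33], [0.44, 0.43, 0.32], [0.46, 0.42, 0.31], [0.47, 0.42, 0.29], [0.33, 0.0, 0.48], [0.32, 0.0, 0.49], [0.33, 0.0, 0.48], [0.32, 0.0, 0.48]]
rot [[0.04, -0.35, 0.13], [0.04, -0.35, 0.13], [0.04, -0.35, 0.12], [0.04, -0.35, 0.13], [0.05, -0.35, 0.13], [0.04, -0.35, 0.13], [0.0, 0.0, 0.0], [0.0, 0.0, 0.0], [0.0, 0.0, 0.0], [0.0, 0.0, 0.0]]
```

Emit:
move_arm:
  xyz:
    - [0.41,0.44,0.35]
    - [0.42,0.43,0.34]
    - [0.44,0.43,0.33]
    - [0.44,0.43,0.32]
    - [0.46,0.42,0.31]
    - [0.47,0.42,0.29]
    - [0,0,0]
  rotation:
    - [0.04,-0.35,0.13]
    - [0.04,-0.35,0.13]
    - [0.04,-0.35,0.12]
    - [0.04,-0.35,0.13]
    - [0.05,-0.35,0.13]
    - [0.04,-0.35,0.13]
    - [0,0,0]

```text
clock: 9.78
eef_pos: [0.4778, 0.1955, 0.0927]
eef_rot: [0.288, 0.003, 0.958, -0.002]
contact_force: [-0.6, -0.5, -0.1]
width: 0.0513
finger_force: 0.0
```

```bash
python3 - <<'E'
from plan import *
from h import *
st();Q=ori(HPSI,34); T=HK+.019*Q.as_matrix()[:,2]
rows([(T,Q,5)])
a=save('side','s1')['image'][300:450,270:430]; b=save('top','t1')['image'][200:350,130:290]
cv2.imwrite('pics/m1.png',cv2.resize(np.hstack([a,b]),None,fx=2.5,fy=2.5,interpolation=2)[:,:,::-1])
E
```

```text
t 9.78 p [0.4778 0.1955 0.0927] z [ 0.551 -0.006 -0.834] yaw -0.37 F [-0.6 -0.5 -0.1] w 0.0513 ff 0.0 q [ 0.4   0.05 -0.97  0.01 -0.22  0.34]
xyz [[0.21, 0.0, 0.38], [0.22, 0.01, 0.38], [0.21, 0.0, 0.38], [0.22, 0.0, 0.38], [0.22, 0.01, 0.38]]
rot [[0.0, -0.03, 0.01], [0.0, -0.02, 0.02], [0.0, -0.03, 0.01], [0.0, -0.03, 0.02], [0.0, -0.03, 0.01]]
```

View pics/m1.png

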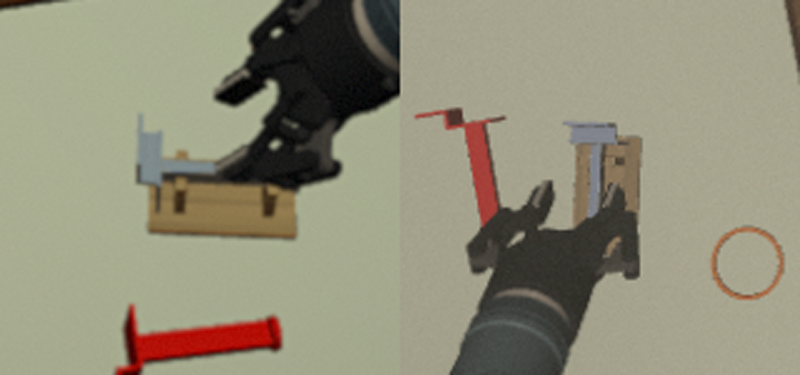

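The side and top views show the gripper straddling the steel hook in its rest (crop ≈ (180,160) and (595,180)), with the red one clear. Joint 3 is near its limit, so I'll lower the grasp tilt to 26°.

```bash
python3 - <<'E'
from plan import *
Q=ori(HPSI,26); T=HK+.019*Q.as_matrix()[:,2]; print(T)
rows([(T+[0,0,.05],Q,5),(T,Q,4)])
E
```

```text
[0.4803286  0.19591278 0.02592291]
xyz [[0.08, 0.01, 0.11], [0.09, 0.0, 0.11], [0.07, 0.01, 0.11], [0.08, 0.0, 0.12], [0.07, 0.01, 0.11], [0.18, 0.0, 0.37], [0.19, 0.0, 0.38], [0.18, 0.0, 0.37], [0.18, 0.0, 0.38]]
rot [[0.0, 0.39, 0.01], [0.0, 0.38, 0.0], [-0.01, 0.39, 0.01], [0.0, 0.39, 0.01], [0.0, 0.38, 0.01], [0.0, 0.0, 0.0], [0.0, 0.0, 0.0], [0.0, 0.0, 0.0], [0.0, 0.0, 0.0]]
```

Emit:
move_arm:
  xyz:
    - [0.08,0.01,0.11]
    - [0.09,0,0.11]
    - [0.07,0.01,0.11]
    - [0.08,0,0.12]
    - [0.07,0.01,0.11]
    - [0.18,0,0.37]
    - [0.19,0,0.38]
    - [0,0,0]
  rotation:
    - [0,0.39,0.01]
    - [0,0.38,0]
    - [0,0.39,0.01]
    - [0,0.39,0.01]
    - [0,0.38,0.01]
    - [0,0,0]
    - [0,0,0]
    - [0,0,0]

```text
clock: 10.55
eef_pos: [0.4824, 0.1952, 0.0516]
eef_rot: [0.226, 0.007, 0.974, -0.001]
contact_force: [-0.4, 0.1, -0.2]
width: 0.0512
finger_force: 0.0
```

```bash
python3 - <<'E'
from plan import *
st();Q=ori(HPSI,26); T=HK+.019*Q.as_matrix()[:,2]
rows([(T,Q,4)])
E
```

```text
t 10.55 p [0.4824 0.1952 0.0516] z [ 0.44  -0.006 -0.898] yaw -0.81 F [-0.4  0.1 -0.2] w 0.0512 ff 0.0 q [ 0.36  0.16 -0.88  0.1  -0.16  0.34]
xyz [[0.11, 0.01, 0.18], [0.11, 0.0, 0.19], [0.11, 0.01, 0.18], [0.11, 0.0, 0.19]]
rot [[0.0, 0.01, -0.01], [-0.01, 0.01, -0.02], [0.0, 0.0, -0.01], [-0.01, 0.01, -0.01]]
```

Good margin. Descend and grip.

Emit:
move_arm:
  xyz:
    - [0.11,0.01,0.18]
    - [0.11,0,0.19]
    - [0.11,0.01,0.18]
    - [0.11,0,0.19]
    - [0,0,0]
  rotation:
    - [0,0.01,-0.01]
    - [0,0.01,-0.02]
    - [0,0,-0.01]
    - [0,0.01,-0.01]
    - [0,0,0]

```text
clock: 10.97
eef_pos: [0.4783, 0.1963, 0.0245]
eef_rot: [0.224, 0.004, 0.975, -0.002]
contact_force: [-0.4, 0.2, 0.9]
width: 0.0514
finger_force: 0.0
```

Emit:
move_arm:
  xyz:
    - [0,0,0]
    - [0,0,0]
    - [0,0,0]
    - [0,0,0]
    - [0,0,0]
    - [0,0,0]
    - [0,0,0]
  rotation:
    - [0,0,0]
    - [0,0,0]
    - [0,0,0]
    - [0,0,0]
    - [0,0,0]
    - [0,0,0]
    - [0,0,0]
  grip: 1
  squeeze: 70

```text
clock: 11.55
eef_pos: [0.4798, 0.1969, 0.0265]
eef_rot: [0.226, 0.004, 0.974, -0.001]
contact_force: [-1.5, -0.1, 4.9]
width: 0.0088
finger_force: 68.3
```

```bash
python3 - <<'E'
from plan import *
st(); p,R=cur()
rows([(p+[0,0,.12],R,6)])
E
```

```text
t 11.55 p [0.4798 0.1969 0.0265] z [ 0.44  -0.004 -0.898] yaw -0.53 F [-1.5 -0.1  4.9] w 0.0088 ff 68.32299828529358 q [ 0.36  0.21 -0.92  0.02 -0.16  0.34]
xyz [[-0.29, 0.0, -0.6], [-0.3, 0.0, -0.6], [-0.29, 0.0, -0.6], [-0.29, 0.0, -0.6], [-0.3, 0.0, -0.59], [-0.29, 0.0, -0.6]]
rot [[0.0, 0.0, 0.0], [0.0, 0.0, 0.0], [0.0, 0.0, 0.0], [0.0, 0.0, 0.0], [0.0, 0.0, 0.0], [0.0, 0.0, 0.0]]
```

```bash
cat >> plan.py <<'E'
# grasp: hook pose at gripping, tool pose then
GP=np.array([.4798,.1969,.0265]); GR=Ro.from_quat([.226,.004,.974,-.001][0:0] or [0.2260,0.0040,0.974,-0.001][:0] or np.array([.004,.974,-.001,.226]))
HX=np.array([.472,.1969,.043]); HR=Ro.from_euler('z',HPSI,degrees=True)
def tool_for(hp,hR):  # tool pose for a hook pose
    Rt=hR*HR.inv()*GR; return hp+(hR*HR.inv()).apply(GP-HX),Rt
def hook_at(p,x,y,z,tilt): # hook_mid at stand coords, tilted free end up
    return None
def mid(x,y,z,tilt=0): return tool_for(stand([x,y,z]),Ro.from_euler('ZY',[PSI,tilt],degrees=True))
def corner(x,h,tilt,y=0):
    t=np.radians(tilt); c,s=np.cos(t),np.sin(t)
    return mid(x-(.050*c+.017*s),y,L+h-(-.050*s+.017*c),tilt)
def hook_now():
    p,R=cur(); hR=R*GR.inv()*HR; hp=p-(hR*HR.inv()).apply(GP-HX)
    q=Ro.from_euler('z',-PSI,degrees=True).apply(hp-O); e=(Ro.from_euler('z',-PSI,degrees=True)*hR).as_euler('ZYX',degrees=True)
    cq=Ro.from_euler('z',-PSI,degrees=True).apply(hR.apply([.05,0,.017])+hp-O)
    print('hook mid stand',q.round(4),'yaw,tilt,roll',e.round(2),'corner x,h',cq[0].round(4),(cq[2]-L).round(4))
E
sed -i 's/^GP=.*/GP=np.array([.4798,.1969,.0265]); GR=Ro.from_quat([.004,.974,-.001,.226])/; /^def hook_at/,+1d' plan.py
python3 - <<'E'
from plan import *
p,R=cur(); hook_now()
a=tool_for(np.array([.47,.03,.165]),Ro.from_euler('z',6,degrees=True)); b=mid(-.11,0,.113)
rows([(p+[0,0,.12],R,6),(*a,9),(*b,10)])
E
```

```text
hook mid stand [-0.0898  0.3388  0.043 ] yaw,tilt,roll [-12.96   0.04  -0.02] corner x,h -0.0411 -0.0478
xyz [[-0.29, 0.0, -0.6], [-0.3, 0.0, -0.6], [-0.29, 0.0, -0.6], [-0.29, 0.0, -0.6], [-0.3, 0.0, -0.59], [-0.29, 0.0, -0.6], [0.0, -0.62, -0.01], [0.0, -0.61, -0.01], [0.02, -0.61, -0.01], [0.02, -0.62, -0.02]]
rot [[0.0, 0.0, 0.0], [0.0, 0.0, 0.0], [0.0, 0.0, 0.0], [0.0, 0.0, 0.0], [0.0, 0.0, 0.0], [0.0, 0.0, 0.0], [-0.08, 0.0, -0.17], [-0.08, 0.0, -0.16], [-0.09, 0.0, -0.17], [-0.08, 0.0, -0.16]]
xyz [[0.02, -0.61, -0.02], [0.04, -0.62, -0.03], [0.04, -0.61, -0.03], [0.05, -0.61, -0.03], [0.05, -0.61, -0.04], [-0.03, -0.58, 0.21], [-0.03, -0.57, 0.21], [-0.02, -0.58, 0.2], [-0.01, -0.58, 0.2], [-0.01, -0.58, 0.2]]
rot [[-0.08, -0.01, -0.17], [-0.08, 0.0, -0.17], [-0.08, 0.0, -0.16], [-0.08, 0.0, -0.17], [-0.09, 0.0, -0.16], [-0.07, 0.0, -0.14], [-0.07, 0.0, -0.14], [-0.07, 0.0, -0.15], [-0.07, 0.0, -0.14], [-0.07, 0.0, -0.14]]
xyz [[0.0, -0.58, 0.19], [0.0, -0.58, 0.2], [0.01, -0.58, 0.18], [0.01, -0.59, 0.19], [0.02, -0.58, 0.19]]
rot [[-0.06, 0.0, -0.14], [-0.07, 0.0, -0.14], [-0.07, 0.0, -0.14], [-0.07, 0.0, -0.15], [-0.07, 0.0, -0.14]]
```

Emit:
move_arm:
  xyz:
    - [-0.15,0,-0.3]
    - [-0.3,0,-0.6]
    - [-0.29,0,-0.6]
    - [-0.29,0,-0.6]
    - [-0.3,0,-0.6]
    - [-0.15,0,-0.3]
    - [0,0,0]
  rotation:
    - [0,0,0]
    - [0,0,0]
    - [0,0,0]
    - [0,0,0]
    - [0,0,0]
    - [0,0,0]
    - [0,0,0]

```text
clock: 12.13
eef_pos: [0.4814, 0.1974, 0.1289]
eef_rot: [0.227, 0.005, 0.974, -0.001]
contact_force: [0.8, -0.7, -1.9]
width: 0.0089
finger_force: 68.2
```

```bash
python3 - <<'E'
from plan import *
st(); hook_now()
a=tool_for(np.array([.48,.03,.165]),Ro.from_euler('z',6,degrees=True)); b=mid(-.11,0,.113)
rows([(*a,10),(*b,10)])
E
```

```text
t 12.13 p [0.4814 0.1974 0.1289] z [ 0.442 -0.003 -0.897] yaw -0.53 F [ 0.8 -0.7 -1.9] w 0.0089 ff 68.19656610488892 q [ 0.36  0.03 -0.77  0.34 -0.16  0.34]
hook mid stand [-0.0883  0.339   0.1454] yaw,tilt,roll [-12.96  -0.12   0.06] corner x,h -0.0396 0.0548
xyz [[-0.05, -0.55, -0.05], [-0.05, -0.56, -0.05], [-0.04, -0.56, -0.05], [-0.04, -0.55, -0.06], [-0.03, -0.56, -0.05], [-0.02, -0.55, -0.07], [-0.02, -0.56, -0.06], [-0.01, -0.55, -0.07], [-0.01, -0.56, -0.07], [0.0, -0.55, -0.07]]
rot [[-0.07, 0.0, -0.15], [-0.07, 0.01, -0.15], [-0.08, 0.0, -0.15], [-0.07, 0.0, -0.15], [-0.07, 0.01, -0.15], [-0.07, 0.0, -0.15], [-0.07, 0.0, -0.15], [-0.08, 0.0, -0.15], [-0.07, 0.01, -0.15], [-0.07, 0.0, -0.15]]
xyz [[0.0, -0.57, 0.19], [0.0, -0.57, 0.2], [0.01, -0.58, 0.18], [0.02, -0.57, 0.19], [0.02, -0.58, 0.18], [0.02, -0.57, 0.18], [0.04, -0.58, 0.18], [0.03, -0.57, 0.18], [0.05, -0.58, 0.17], [0.05, -0.58, 0.17]]
rot [[-0.07, 0.0, -0.14], [-0.07, 0.0, -0.14], [-0.07, 0.0, -0.14], [-0.07, 0.0, -0.15], [-0.07, 0.0, -0.14], [-0.07, 0.0, -0.14], [-0.07, 0.0, -0.14], [-0.07, 0.0, -0.14], [-0.07, 0.0, -0.14], [-0.06, 0.0, -0.14]]
```

Hook lifted (weight about 2 N). On to the rail.

Emit:
move_arm:
  xyz:
    - [-0.05,-0.55,-0.05]
    - [-0.05,-0.56,-0.05]
    - [-0.04,-0.56,-0.05]
    - [-0.04,-0.55,-0.06]
    - [-0.03,-0.56,-0.05]
    - [-0.02,-0.55,-0.07]
    - [-0.02,-0.56,-0.06]
    - [-0.01,-0.55,-0.07]
    - [-0.01,-0.56,-0.07]
    - [0,-0.55,-0.07]
  rotation:
    - [-0.07,0,-0.15]
    - [-0.07,0.01,-0.15]
    - [-0.08,0,-0.15]
    - [-0.07,0,-0.15]
    - [-0.07,0.01,-0.15]
    - [-0.07,0,-0.15]
    - [-0.07,0,-0.15]
    - [-0.08,0,-0.15]
    - [-0.07,0.01,-0.15]
    - [-0.07,0,-0.15]

```text
clock: 12.97
eef_pos: [0.4847, 0.0297, 0.1443]
eef_rot: [0.222, -0.052, 0.974, 0.012]
contact_force: [0.2, -0.2, -2.3]
width: 0.0088
finger_force: 68.5
```

Emit:
move_arm:
  xyz:
    - [0,-0.57,0.19]
    - [0,-0.57,0.2]
    - [0.01,-0.58,0.18]
    - [0.02,-0.57,0.19]
    - [0.02,-0.58,0.18]
    - [0.02,-0.57,0.18]
    - [0.04,-0.58,0.18]
    - [0.03,-0.57,0.18]
    - [0.05,-0.58,0.17]
    - [0.05,-0.58,0.17]
  rotation:
    - [-0.07,0,-0.14]
    - [-0.07,0,-0.14]
    - [-0.07,0,-0.14]
    - [-0.07,0,-0.15]
    - [-0.07,0,-0.14]
    - [-0.07,0,-0.14]
    - [-0.07,0,-0.14]
    - [-0.07,0,-0.14]
    - [-0.07,0,-0.14]
    - [-0.06,0,-0.14]

```text
clock: 13.8
eef_pos: [0.529, -0.1378, 0.0918]
eef_rot: [0.221, -0.105, 0.969, 0.024]
contact_force: [0.5, 0.7, -1.6]
width: 0.009
finger_force: 68.6
```

```bash
python3 - <<'E'
from plan import *
from h import *
st(); hook_now()
rows([(*mid(-.072,0,.113),6)])
a=save('side','s2')['image'][150:300,210:370]; b=save('top','t2')['image'][130:280,270:430]
cv2.imwrite('pics/m2.png',cv2.resize(np.hstack([a,b]),None,fx=2.5,fy=2.5,interpolation=2)[:,:,::-1])
E
```

```text
t 13.8 p [ 0.529  -0.1378  0.0918] z [ 0.424  0.094 -0.901] yaw 12.4 F [ 0.5  0.7 -1.6] w 0.009 ff 68.55670809745789 q [-0.55  0.16 -0.72  0.36  0.3  -0.71]
hook mid stand [-0.1131 -0.0004  0.1084] yaw,tilt,roll [-0.02  0.4   0.06] corner x,h -0.063 0.0173
xyz [[-0.22, 0.0, 0.08], [-0.22, 0.0, 0.07], [-0.21, 0.01, 0.08], [-0.22, 0.0, 0.08], [-0.22, 0.0, 0.07], [-0.21, 0.0, 0.08]]
rot [[0.0, -0.02, 0.0], [0.0, -0.01, 0.0], [0.01, -0.02, -0.01], [0.0, -0.02, 0.0], [0.0, -0.01, 0.0], [0.0, -0.02, 0.0]]
```

View pics/m2.png

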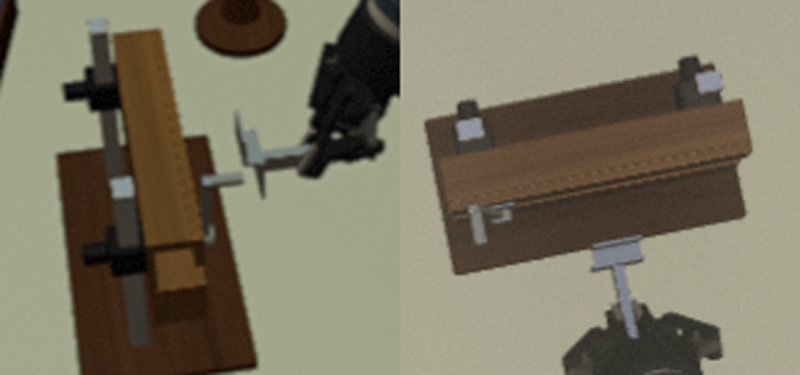

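The view shows the hook held level and square in front of the rail's middle (lip at top crop ≈ (617,240)) with the keeper peg raised at left. Next I'll touch the lip's back to the slat face to calibrate x.

Emit:
move_arm:
  xyz:
    - [-0.22,0,0.08]
    - [-0.22,0,0.07]
    - [-0.21,0.01,0.08]
    - [-0.22,0,0.08]
    - [-0.22,0,0.07]
    - [-0.21,0,0.08]
    - [0,0,0]
    - [0,0,0]
  rotation:
    - [0,-0.02,0]
    - [0,-0.01,0]
    - [0,-0.02,0]
    - [0,-0.02,0]
    - [0,-0.01,0]
    - [0,-0.02,0]
    - [0,0,0]
    - [0,0,0]

```text
clock: 14.57
eef_pos: [0.571, -0.128, 0.0991]
eef_rot: [0.226, -0.106, 0.968, 0.024]
contact_force: [0.4, -0.5, -1.5]
width: 0.009
finger_force: 68.7
```

```bash
python3 - <<'E'
from plan import *
st(); hook_now()
rows([(*mid(-.064,0,.115),8)])
E
```

```text
t 14.57 p [ 0.571  -0.128   0.0991] z [ 0.433  0.094 -0.896] yaw 12.45 F [ 0.4 -0.5 -1.5] w 0.009 ff 68.69276762008667 q [-0.48  0.21 -0.64  0.36  0.29 -0.65]
hook mid stand [-0.0703  0.0002  0.1155] yaw,tilt,roll [ 0.02 -0.18 -0.07] corner x,h -0.0203 0.025
xyz [[-0.02, 0.0, 0.01], [-0.02, 0.0, 0.02], [-0.03, 0.0, 0.01], [-0.02, 0.0, 0.01], [-0.02, 0.0, 0.02], [-0.02, 0.0, 0.01], [-0.03, -0.01, 0.01], [-0.02, 0.0, 0.02]]
rot [[0.0, 0.01, 0.0], [0.0, 0.0, 0.0], [-0.01, 0.01, 0.0], [0.0, 0.0, 0.01], [0.0, 0.01, 0.0], [0.0, 0.0, 0.0], [0.0, 0.01, 0.0], [0.0, 0.0, 0.0]]
```

Emit:
move_arm:
  xyz:
    - [-0.03,0,0.015]
    - [-0.03,0,0.015]
    - [-0.03,0,0.015]
    - [0,0,0]
  rotation:
    - [0,0,0]
    - [0,0,0]
    - [0,0,0]
    - [0,0,0]

```text
clock: 14.9
eef_pos: [0.5734, -0.1278, 0.0988]
eef_rot: [0.226, -0.105, 0.968, 0.024]
contact_force: [0.2, 0.4, -1.6]
width: 0.0091
finger_force: 68.7
```

Emit:
move_arm:
  xyz:
    - [-0.03,0,0.015]
    - [-0.03,0,0.015]
    - [0,0,0]
  rotation:
    - [0,0,0]
    - [0,0,0]
    - [0,0,0]

```text
clock: 15.15
eef_pos: [0.5756, -0.1273, 0.0989]
eef_rot: [0.226, -0.105, 0.968, 0.024]
contact_force: [-1.0, -0.8, -1.7]
width: 0.0089
finger_force: 68.7
```

Emit:
move_arm:
  xyz:
    - [-0.03,0,0.015]
    - [-0.03,0,0.015]
    - [0,0,0]
  rotation:
    - [0,0,0]
    - [0,0,0]
    - [0,0,0]

```text
clock: 15.4
eef_pos: [0.5764, -0.127, 0.0982]
eef_rot: [0.225, -0.105, 0.968, 0.024]
contact_force: [-4.6, -1.0, -0.8]
width: 0.0089
finger_force: 69.3
```

```bash
python3 - <<'E'
from plan import *
st(); hook_now()
rows([(*corner(-.055,.02,3),3),(*corner(-.050,.005,42),15)])
E
```

```text
t 15.4 p [ 0.5764 -0.127   0.0982] z [ 0.431  0.094 -0.898] yaw 12.35 F [-4.6 -1.  -0.8] w 0.0089 ff 69.25665020942688 q [-0.47  0.22 -0.63  0.36  0.28 -0.64]
hook mid stand [-6.470e-02  1.000e-04  1.147e-01] yaw,tilt,roll [-0.08 -0.04 -0.04] corner x,h -0.0147 0.0241
xyz [[0.43, 0.0, -0.19], [0.43, 0.0, -0.18], [0.43, 0.0, -0.17], [-0.01, 0.0, -0.04], [0.0, 0.0, -0.05], [0.0, 0.0, -0.04], [-0.01, 0.0, -0.05], [0.01, 0.0, -0.04], [0.0, 0.0, -0.05], [0.0, 0.0, -0.04]]
rot [[-0.01, 0.25, 0.0], [0.0, 0.26, -0.01], [-0.01, 0.25, 0.0], [0.0, 0.65, 0.0], [0.0, 0.65, 0.0], [0.0, 0.65, 0.0], [0.0, 0.65, 0.0], [-0.01, 0.65, 0.0], [0.0, 0.65, 0.0], [0.0, 0.65, 0.0]]
xyz [[0.01, 0.0, -0.05], [0.01, 0.0, -0.04], [0.01, 0.0, -0.04], [0.02, 0.0, -0.05], [0.01, 0.0, -0.04], [0.02, 0.0, -0.04], [0.02, 0.0, -0.04], [0.02, 0.0, -0.04]]
rot [[0.0, 0.65, 0.0], [0.0, 0.65, 0.0], [0.0, 0.65, 0.0], [0.0, 0.65, 0.0], [-0.01, 0.65, 0.0], [0.0, 0.65, 0.0], [0.0, 0.65, 0.01], [0.0, 0.65, 0.0]]
```

Emit:
move_arm:
  xyz:
    - [0.43,0,-0.19]
    - [0.43,0,-0.18]
    - [0.43,0,-0.17]
    - [-0.01,0,-0.04]
    - [0,0,-0.05]
    - [0,0,-0.04]
    - [-0.01,0,-0.05]
    - [0.01,0,-0.04]
    - [0,0,-0.05]
    - [0,0,-0.04]
  rotation:
    - [-0.01,0.25,0]
    - [0,0.26,-0.01]
    - [-0.01,0.25,0]
    - [0,0.65,0]
    - [0,0.65,0]
    - [0,0.65,0]
    - [0,0.65,0]
    - [-0.01,0.65,0]
    - [0,0.65,0]
    - [0,0.65,0]

```text
clock: 16.23
eef_pos: [0.5334, -0.1367, 0.1066]
eef_rot: [0.043, -0.108, 0.993, 0.005]
contact_force: [-0.4, -1.1, -2.0]
width: 0.0093
finger_force: 68.7
```

Emit:
move_arm:
  xyz:
    - [0.01,0,-0.05]
    - [0.01,0,-0.04]
    - [0.01,0,-0.04]
    - [0.02,0,-0.05]
    - [0.01,0,-0.04]
    - [0.02,0,-0.04]
    - [0.02,0,-0.04]
    - [0.02,0,-0.04]
    - [0,0,0]
    - [0,0,0]
  rotation:
    - [0,0.65,0]
    - [0,0.65,0]
    - [0,0.65,0]
    - [0,0.65,0]
    - [0,0.65,0]
    - [0,0.65,0]
    - [0,0.65,0]
    - [0,0.65,0]
    - [0,0,0]
    - [0,0,0]

```text
clock: 17.07
eef_pos: [0.5316, -0.1372, 0.1162]
eef_rot: [-0.136, -0.108, 0.985, -0.014]
contact_force: [-0.7, 0.2, -2.3]
width: 0.0094
finger_force: 68.7
```

```bash
python3 - <<'E'
from plan import *
from h import *
st(); hook_now()
rows([(*corner(-.019,.005,42),10)])
a=save('side','s3')['image'][150:300,210:370]; b=save('top','t3')['image'][130:280,270:430]
cv2.imwrite('pics/m3.png',cv2.resize(np.hstack([a,b]),None,fx=2.5,fy=2.5,interpolation=2)[:,:,::-1])
E
```

```text
t 17.07 p [ 0.5316 -0.1372  0.1162] z [-0.265 -0.057 -0.963] yaw 12.48 F [-0.7  0.2 -2.3] w 0.0094 ff 68.71564865112305 q [-0.29  0.61  0.11  1.31 -0.13 -0.5 ]
hook mid stand [-0.0976 -0.0003  0.1337] yaw,tilt,roll [ 7.000e-02  4.183e+01 -1.000e-02] corner x,h -0.049 0.0053
xyz [[-0.1, 0.0, -0.03], [-0.09, 0.0, -0.02], [-0.1, 0.0, -0.03], [-0.1, 0.0, -0.03], [-0.09, 0.0, -0.02], [-0.1, 0.01, -0.03], [-0.09, 0.0, -0.03], [-0.1, 0.0, -0.02], [-0.1, 0.0, -0.03], [-0.09, 0.0, -0.03]]
rot [[0.0, 0.0, 0.0], [0.0, 0.01, 0.0], [0.0, 0.0, 0.01], [0.0, 0.01, 0.0], [0.0, 0.0, 0.0], [0.0, 0.0, 0.0], [-0.01, 0.01, 0.0], [0.0, 0.0, 0.0], [0.0, 0.01, 0.01], [0.0, 0.0, 0.0]]
```

View pics/m3.png

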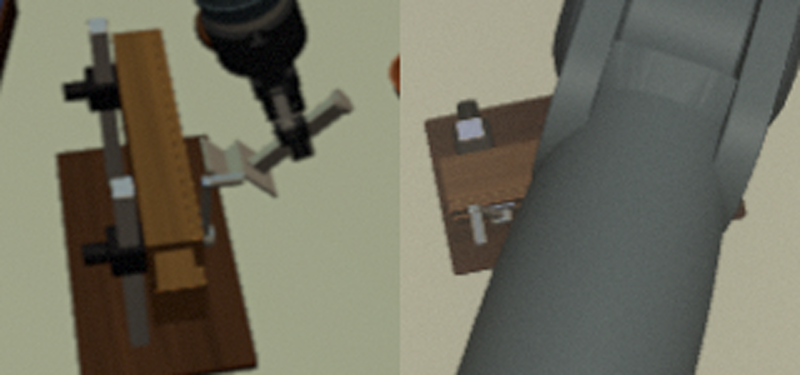

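The side view shows the hook tipped about 42° with its lip facing the groove (crop ≈ (215,160)). Next I'll move in.

Emit:
move_arm:
  xyz:
    - [-0.1,0,-0.03]
    - [-0.09,0,-0.02]
    - [-0.1,0,-0.03]
    - [-0.1,0,-0.03]
    - [-0.09,0,-0.02]
    - [0,0,0]
  rotation:
    - [0,0,0]
    - [0,0.01,0]
    - [0,0,0.01]
    - [0,0.01,0]
    - [0,0,0]
    - [0,0,0]

```text
clock: 17.67
eef_pos: [0.5467, -0.1336, 0.1162]
eef_rot: [-0.137, -0.107, 0.985, -0.015]
contact_force: [0.3, 1.3, -2.0]
width: 0.0092
finger_force: 68.7
```

Emit:
move_arm:
  xyz:
    - [-0.1,0,-0.03]
    - [-0.09,0,-0.02]
    - [-0.1,0,-0.03]
    - [-0.09,0,-0.03]
    - [-0.09,0,-0.03]
    - [0,0,0]
  rotation:
    - [0,0,0]
    - [0,0.01,0]
    - [0,0,0.01]
    - [0,0.01,0]
    - [0,0,0]
    - [0,0,0]

```text
clock: 18.17
eef_pos: [0.561, -0.1305, 0.1164]
eef_rot: [-0.137, -0.107, 0.985, -0.015]
contact_force: [-0.3, 0.2, -1.9]
width: 0.0087
finger_force: 68.7
```

```bash
python3 - <<'E'
from plan import *
st(); hook_now()
rows([(*corner(-.019,.005,42),2),(*corner(-.016,.009,42),3),(*corner(-.013,.012,42),3)])
E
```

```text
t 18.17 p [ 0.561  -0.1305  0.1164] z [-0.267 -0.059 -0.962] yaw 12.42 F [-0.3  0.2 -1.9] w 0.0087 ff 68.71388554573059 q [-0.27  0.67  0.21  1.37 -0.13 -0.47]
hook mid stand [-0.0674 -0.      0.1339] yaw,tilt,roll [-0.05 42.01 -0.1 ] corner x,h -0.0189 0.0054
xyz [[0.0, 0.0, 0.01], [0.0, 0.0, 0.0], [-0.02, 0.0, -0.05], [-0.02, 0.0, -0.05], [-0.02, 0.0, -0.05], [-0.02, 0.0, -0.04], [-0.03, 0.0, -0.04], [-0.02, 0.0, -0.05]]
rot [[-0.01, 0.0, 0.0], [-0.01, 0.0, 0.0], [0.0, 0.0, 0.0], [0.0, 0.0, 0.0], [0.0, 0.0, 0.0], [0.0, 0.0, 0.0], [0.0, 0.0, 0.0], [0.0, 0.0, 0.0]]
```

No contact; continue the rise.

Emit:
move_arm:
  xyz:
    - [-0.02,0,-0.05]
    - [-0.02,0,-0.05]
    - [-0.02,0,-0.05]
    - [0,0,0]
  rotation:
    - [0,0,0]
    - [0,0,0]
    - [0,0,0]
    - [0,0,0]

```text
clock: 18.5
eef_pos: [0.5636, -0.13, 0.1208]
eef_rot: [-0.137, -0.107, 0.985, -0.015]
contact_force: [-0.0, -0.5, -1.6]
width: 0.0091
finger_force: 68.7
```

Emit:
move_arm:
  xyz:
    - [-0.02,0,-0.04]
    - [-0.03,0,-0.04]
    - [-0.02,0,-0.04]
    - [0,0,0]
  rotation:
    - [0,0,0]
    - [0,0,0]
    - [0,0,0]
    - [0,0,0]

```text
clock: 18.83
eef_pos: [0.5665, -0.1293, 0.1235]
eef_rot: [-0.137, -0.107, 0.985, -0.015]
contact_force: [1.0, -0.3, -2.8]
width: 0.0089
finger_force: 68.7
```

```bash
python3 - <<'E'
from plan import *
st(); hook_now()
rows([(*corner(-.011,.012,36),4),(*corner(-.009,.0105,30),4)])
E
```

```text
t 18.83 p [ 0.5665 -0.1293  0.1235] z [-0.267 -0.059 -0.962] yaw 12.4 F [ 1.  -0.3 -2.8] w 0.0089 ff 68.71461153030396 q [-0.27  0.67  0.25  1.39 -0.13 -0.47]
hook mid stand [-6.180e-02 -1.000e-04  1.409e-01] yaw,tilt,roll [-0.07 42.01 -0.11] corner x,h -0.0133 0.0124
xyz [[-0.03, 0.0, 0.04], [-0.03, 0.0, 0.05], [-0.03, 0.0, 0.04], [-0.03, 0.0, 0.05], [-0.03, 0.0, 0.05], [-0.03, 0.0, 0.06], [-0.03, 0.0, 0.06], [-0.02, 0.0, 0.05]]
rot [[0.0, -0.38, 0.0], [-0.01, -0.37, 0.0], [0.0, -0.38, 0.0], [-0.01, -0.37, -0.01], [0.0, -0.38, 0.0], [0.0, -0.37, 0.0], [0.0, -0.38, 0.0], [0.01, -0.37, 0.0]]
```

Emit:
move_arm:
  xyz:
    - [-0.03,0,0.04]
    - [-0.03,0,0.05]
    - [-0.03,0,0.04]
    - [-0.03,0,0.05]
    - [0,0,0]
  rotation:
    - [0,-0.38,0]
    - [0,-0.37,0]
    - [0,-0.38,0]
    - [0,-0.37,0]
    - [0,0,0]

```text
clock: 19.25
eef_pos: [0.5677, -0.129, 0.1174]
eef_rot: [-0.086, -0.107, 0.99, -0.009]
contact_force: [0.2, -0.0, -1.7]
width: 0.0088
finger_force: 68.7
```

Emit:
move_arm:
  xyz:
    - [-0.03,0,0.05]
    - [-0.03,0,0.06]
    - [-0.03,0,0.06]
    - [-0.02,0,0.05]
    - [0,0,0]
  rotation:
    - [0,-0.38,0]
    - [0,-0.37,0]
    - [0,-0.38,0]
    - [0,-0.37,0]
    - [0,0,0]

```text
clock: 19.67
eef_pos: [0.5698, -0.1284, 0.1101]
eef_rot: [-0.034, -0.108, 0.994, -0.004]
contact_force: [0.2, 0.6, -1.9]
width: 0.0089
finger_force: 68.7
```

```bash
python3 - <<'E'
from plan import *
st(); hook_now()
rows([(*corner(-.008,.009,24),4),(*corner(-.0065,.008,18),4)])
E
```

```text
t 19.67 p [ 0.5698 -0.1284  0.1101] z [-0.067 -0.014 -0.998] yaw 12.37 F [ 0.2  0.6 -1.9] w 0.0089 ff 68.68334770202637 q [-0.31  0.51 -0.04  1.09 -0.03 -0.53]
hook mid stand [-6.210e-02  1.000e-04  1.283e-01] yaw,tilt,roll [-0.06 30.07 -0.05] corner x,h -0.0103 0.0103
xyz [[-0.03, 0.0, 0.06], [-0.03, 0.0, 0.05], [-0.03, 0.0, 0.06], [-0.03, 0.0, 0.06], [-0.02, 0.0, 0.05], [-0.03, 0.0, 0.06], [-0.02, 0.0, 0.05], [-0.02, 0.0, 0.06]]
rot [[0.0, -0.38, 0.0], [0.0, -0.38, -0.01], [0.0, -0.38, 0.0], [-0.01, -0.38, 0.0], [0.0, -0.37, 0.0], [0.0, -0.38, 0.0], [0.0, -0.37, 0.0], [0.01, -0.38, 0.0]]
```

Emit:
move_arm:
  xyz:
    - [-0.03,0,0.06]
    - [-0.03,0,0.05]
    - [-0.03,0,0.06]
    - [-0.03,0,0.06]
    - [0,0,0]
  rotation:
    - [0,-0.38,0]
    - [0,-0.38,0]
    - [0,-0.38,0]
    - [0,-0.38,0]
    - [0,0,0]

```text
clock: 20.08
eef_pos: [0.5731, -0.1276, 0.1029]
eef_rot: [0.018, -0.108, 0.994, 0.002]
contact_force: [-0.9, 0.9, -1.5]
width: 0.0089
finger_force: 68.7
```

Emit:
move_arm:
  xyz:
    - [-0.02,0,0.05]
    - [-0.03,0,0.06]
    - [-0.02,0,0.05]
    - [-0.02,0,0.06]
    - [0,0,0]
  rotation:
    - [0,-0.37,0]
    - [0,-0.38,0]
    - [0,-0.37,0]
    - [0,-0.38,0]
    - [0,0,0]

```text
clock: 20.5
eef_pos: [0.5761, -0.1268, 0.0963]
eef_rot: [0.07, -0.107, 0.992, 0.008]
contact_force: [-0.1, 0.4, -2.4]
width: 0.0088
finger_force: 68.7
```

```bash
python3 - <<'E'
from plan import *
st(); hook_now()
rows([(*corner(-.005,.006,12),4),(*corner(-.003,.005,6),4),(*corner(-.002,.003,0),4)])
E
```

```text
t 20.5 p [ 0.5761 -0.1268  0.0963] z [ 0.137  0.031 -0.99 ] yaw 12.37 F [-0.1  0.4 -2.4] w 0.0088 ff 68.68698120117188 q [-0.37  0.38 -0.29  0.78  0.08 -0.58]
hook mid stand [-0.0594  0.0003  0.1144] yaw,tilt,roll [-0.05 18.07  0.02] corner x,h -0.0066 0.0074
xyz [[-0.02, 0.0, 0.06], [-0.03, -0.01, 0.06], [-0.02, 0.0, 0.06], [-0.02, 0.0, 0.06], [-0.03, 0.0, 0.06], [-0.02, 0.0, 0.06], [-0.02, 0.0, 0.05], [-0.02, 0.0, 0.06], [-0.02, 0.0, 0.06], [-0.01, 0.0, 0.07]]
rot [[0.0, -0.38, 0.0], [0.0, -0.38, -0.01], [0.0, -0.38, 0.0], [0.0, -0.38, 0.0], [0.0, -0.37, 0.0], [0.0, -0.38, 0.0], [0.01, -0.37, -0.01], [0.0, -0.38, 0.0], [0.0, -0.37, 0.0], [0.0, -0.38, 0.0]]
xyz [[-0.01, 0.0, 0.06], [-0.01, 0.0, 0.07]]
rot [[0.0, -0.37, 0.0], [0.0, -0.38, 0.0]]
```

Emit:
move_arm:
  xyz:
    - [-0.02,0,0.06]
    - [-0.03,0,0.06]
    - [-0.02,0,0.06]
    - [-0.02,0,0.06]
    - [0,0,0]
  rotation:
    - [0,-0.38,0]
    - [0,-0.38,0]
    - [0,-0.38,0]
    - [0,-0.38,0]
    - [0,0,0]

```text
clock: 20.92
eef_pos: [0.58, -0.1259, 0.0895]
eef_rot: [0.122, -0.107, 0.987, 0.014]
contact_force: [-0.0, -0.6, -1.4]
width: 0.0089
finger_force: 68.7
```

Emit:
move_arm:
  xyz:
    - [-0.03,0,0.06]
    - [-0.02,0,0.06]
    - [-0.02,0,0.05]
    - [-0.02,0,0.06]
    - [0,0,0]
  rotation:
    - [0,-0.37,0]
    - [0,-0.38,0]
    - [0,-0.37,0]
    - [0,-0.38,0]
    - [0,0,0]

```text
clock: 21.33
eef_pos: [0.5845, -0.1249, 0.0836]
eef_rot: [0.173, -0.106, 0.979, 0.019]
contact_force: [0.2, 0.3, -3.3]
width: 0.0089
finger_force: 68.7
```

```bash
python3 - <<'E'
from plan import *
st(); hook_now()
rows([(*corner(-.002,.003,0),5),(*corner(-.001,.000,0),3)])
E
```

```text
t 21.33 p [ 0.5845 -0.1249  0.0836] z [ 0.336  0.075 -0.939] yaw 12.37 F [ 0.2  0.3 -3.3] w 0.0089 ff 68.70209097862244 q [-0.43  0.29 -0.52  0.47  0.21 -0.61]
hook mid stand [-0.0545  0.0003  0.1008] yaw,tilt,roll [-0.05  6.02  0.06] corner x,h -0.003 0.0048
xyz [[-0.01, 0.0, 0.05], [-0.01, 0.0, 0.05], [-0.01, -0.01, 0.05], [-0.01, 0.0, 0.05], [-0.01, 0.0, 0.05], [0.0, 0.0, 0.04], [0.01, 0.0, 0.03], [0.0, 0.0, 0.04]]
rot [[0.0, -0.3, 0.0], [0.0, -0.3, -0.01], [0.01, -0.3, 0.0], [0.0, -0.3, -0.01], [0.0, -0.31, 0.0], [0.0, 0.0, 0.0], [0.0, 0.0, 0.0], [0.0, 0.0, 0.0]]
```

Emit:
move_arm:
  xyz:
    - [-0.01,0,0.05]
    - [-0.01,0,0.05]
    - [-0.01,0,0.05]
    - [-0.01,0,0.05]
    - [-0.01,0,0.05]
    - [0,0,0]
  rotation:
    - [0,-0.3,0]
    - [0,-0.3,0]
    - [0,-0.3,0]
    - [0,-0.3,0]
    - [0,-0.3,0]
    - [0,0,0]

```text
clock: 21.83
eef_pos: [0.589, -0.124, 0.0773]
eef_rot: [0.224, -0.105, 0.969, 0.025]
contact_force: [-0.7, 0.4, -1.7]
width: 0.0093
finger_force: 68.7
```

Emit:
move_arm:
  xyz:
    - [0,0,0.04]
    - [0.01,0,0.03]
    - [0,0,0.02]
    - [0,0,0]
  rotation:
    - [0,0,0]
    - [0,0,0]
    - [0,0,0]
    - [0,0,0]

```text
clock: 22.17
eef_pos: [0.5909, -0.124, 0.0755]
eef_rot: [0.226, -0.105, 0.968, 0.025]
contact_force: [0.4, -0.7, -2.2]
width: 0.0092
finger_force: 68.7
```

```bash
python3 - <<'E'
from plan import *
st(); hook_now()
rows([(*corner(-.001,-.0005,0),3)])
E
```

```text
t 22.17 p [ 0.5909 -0.124   0.0755] z [ 0.432  0.095 -0.897] yaw 12.41 F [ 0.4 -0.7 -2.2] w 0.0092 ff 68.71683239936829 q [-0.46  0.27 -0.63  0.3   0.28 -0.62]
hook mid stand [-0.0499 -0.0001  0.092 ] yaw,tilt,roll [-0.02 -0.1   0.02] corner x,h 0.0001 0.0014
xyz [[0.02, 0.0, 0.01], [0.02, 0.0, 0.01], [0.02, 0.0, 0.02]]
rot [[0.0, 0.01, 0.0], [0.0, 0.01, 0.0], [0.0, 0.01, -0.01]]
```

Emit:
move_arm:
  xyz:
    - [0.01,0,0.02]
    - [0.01,0,0.02]
    - [0.01,0,0.02]
    - [0,0,0]
  rotation:
    - [0,0,0]
    - [0,0,0]
    - [0,0,0]
    - [0,0,0]

```text
clock: 22.5
eef_pos: [0.5908, -0.124, 0.0738]
eef_rot: [0.226, -0.105, 0.968, 0.025]
contact_force: [-1.2, -0.1, -0.4]
width: 0.0092
finger_force: 69.3
```

```bash
python3 - <<'E'
from plan import *
from h import *
st(); hook_now()
b=save('side','s4')['image'][150:300,210:410]
cv2.imwrite('pics/m4.png',cv2.resize(b,None,fx=3,fy=3,interpolation=2)[:,:,::-1])
E
```

```text
t 22.5 p [ 0.5908 -0.124   0.0738] z [ 0.433  0.095 -0.897] yaw 12.41 F [-1.2 -0.1 -0.4] w 0.0092 ff 69.28269624710083 q [-0.46  0.27 -0.64  0.29  0.28 -0.62]
hook mid stand [-0.05   -0.0001  0.0903] yaw,tilt,roll [-0.02 -0.17  0.01] corner x,h -0.0 -0.0002
```

View pics/m4.png

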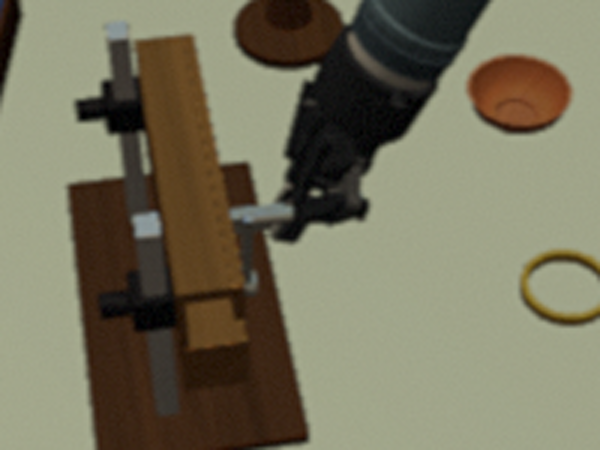

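The picture shows the hook seated in the rail with the gripper still on its blade (crop ≈ (290,215)), level at L-17. Now I'll release and withdraw along the fingers.

Emit:
move_arm:
  xyz:
    - [0,0,0]
    - [0,0,0]
    - [0,0,0]
  rotation:
    - [0,0,0]
    - [0,0,0]
    - [0,0,0]
  squeeze: 30

```text
clock: 22.8
eef_pos: [0.5908, -0.124, 0.0738]
eef_rot: [0.226, -0.105, 0.968, 0.025]
contact_force: [-1.4, 0.4, 1.9]
width: 0.0089
finger_force: 69.3
```

Emit:
move_arm:
  xyz:
    - [0,0,0]
    - [0,0,0]
    - [0,0,0]
    - [0,0,0]
    - [0,0,0]
    - [0,0,0]
  rotation:
    - [0,0,0]
    - [0,0,0]
    - [0,0,0]
    - [0,0,0]
    - [0,0,0]
    - [0,0,0]
  grip: -0.2

```text
clock: 23.3
eef_pos: [0.5905, -0.124, 0.0734]
eef_rot: [0.226, -0.105, 0.968, 0.025]
contact_force: [-0.2, 0.6, -0.5]
width: 0.0512
finger_force: 0.0
```

Emit:
move_arm:
  xyz:
    - [0,0,-0.2]
    - [0,0,-0.3]
    - [0,0,-0.5]
    - [0,0,-0.7]
    - [0,0,-0.7]
    - [0,0,-0.7]
    - [0,0,-0.7]
    - [0,0,-0.4]
    - [0,0,0]
  rotation:
    - [0,0,0]
    - [0,0,0]
    - [0,0,0]
    - [0,0,0]
    - [0,0,0]
    - [0,0,0]
    - [0,0,0]
    - [0,0,0]
    - [0,0,0]

```text
clock: 24.05
eef_pos: [0.537, -0.1372, 0.1904]
eef_rot: [0.228, -0.105, 0.968, 0.023]
contact_force: [1.3, 0.7, 0.1]
width: 0.0513
finger_force: 0.0
```

```bash
python3 - <<'E'
from plan import *
from h import *
st()
t=ctrl.capture('top'); s=ctrl.capture('side')
cv2.imwrite('pics/s5.png',s['image'][:,:,::-1]);cv2.imwrite('pics/t5.png',t['image'][:,:,::-1])
for c in('top','side'):
  print([(Ro.from_euler('z',-PSI,degrees=True).apply(np.array(r['centre'])-O).round(3),round(r['score'],2)) for r in ctrl.landmark_of('hook_mid',c)[:2]])
b=s['image'][150:270,230:330];a=t['image'][150:270,270:420]
cv2.imwrite('pics/m5.png',cv2.resize(np.hstack([b,a]),None,fx=3.2,fy=3.2,interpolation=2)[:,:,::-1])
E
```

```text
t 24.05 p [ 0.537  -0.1372  0.1904] z [ 0.437  0.092 -0.895] yaw 12.35 F [1.3 0.7 0.1] w 0.0513 ff 0.0 q [-0.54  0.05 -0.56  0.61  0.31 -0.7 ]
[(array([-0.05 , -0.001,  0.09 ]), 0.74), (array([-0.049,  0.444,  0.017]), 0.58)]
[(array([-0.175,  0.217,  0.   ]), 0.71), (array([-0.053,  0.004,  0.093]), 0.67)]
```

View pics/m5.png

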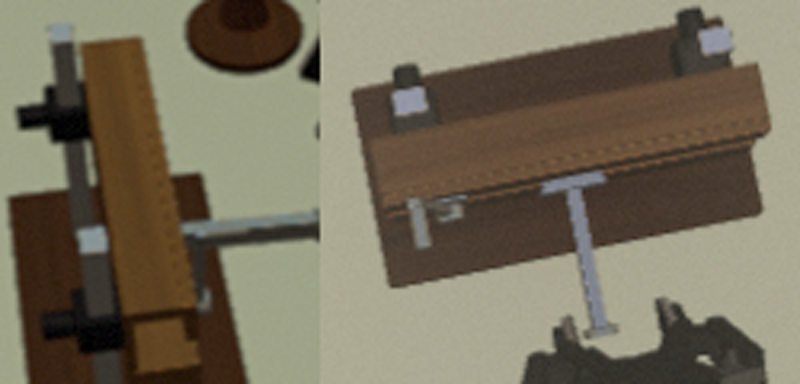

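The hook hangs level and centred by itself (top crop ≈ (575,185) to (600,330)), and the peg is still raised at (419,225). Next I'll locate the peg and plan the sweep.

```bash
python3 - <<'E'
from plan import *
from h import *
d=ctrl.capture('top')
iv=Ro.from_euler('z',-PSI,degrees=True)
for z in (.195,.2037):
  for u,v in ((152,340),(165,410)):
    print(z,iv.apply(atz(d,(270+u/5-.4,145+v/5-.4),z)-O).round(4))
Q=ori(PSI,0); p,R=cur()
rows([(np.array([.50,-.03,.25]),ori(PSI,8),8),(stand([-.025,.14,.25]),Q,8),(stand([-.025,.14,L+.062]),Q,4)])
E
```

```text
0.195 [-0.0035  0.1027  0.195 ]
0.195 [-0.0312  0.1029  0.195 ]
0.2037 [-0.0046  0.1024  0.2037]
0.2037 [-0.032   0.1027  0.2037]
xyz [[-0.07, 0.46, -0.26], [-0.07, 0.46, -0.27], [-0.05, 0.46, -0.27], [-0.04, 0.47, -0.27], [-0.03, 0.46, -0.27], [-0.02, 0.46, -0.28], [-0.01, 0.46, -0.27], [0.0, 0.46, -0.27], [-0.35, 0.12, 0.05], [-0.36, 0.12, 0.04]]
rot [[0.0, 0.57, 0.0], [0.01, 0.57, 0.01], [0.0, 0.56, 0.0], [0.0, 0.57, 0.0], [0.01, 0.57, 0.0], [0.0, 0.57, 0.01], [0.0, 0.57, 0.0], [0.01, 0.56, 0.0], [0.0, 0.25, 0.0], [0.0, 0.25, 0.0]]
xyz [[-0.35, 0.12, 0.04], [-0.36, 0.12, 0.03], [-0.36, 0.12, 0.03], [-0.35, 0.12, 0.01], [-0.36, 0.12, 0.02], [-0.36, 0.12, 0.0], [0.0, 0.0, 0.67], [0.0, 0.0, 0.67], [0.0, 0.0, 0.67], [0.0, 0.0, 0.67]]
rot [[0.0, 0.25, 0.0], [0.0, 0.25, 0.0], [0.0, 0.25, 0.0], [0.0, 0.25, 0.0], [0.0, 0.25, 0.0], [0.0, 0.25, 0.0], [0.0, 0.0, 0.0], [0.0, 0.0, 0.0], [0.0, 0.0, 0.0], [0.0, 0.0, 0.0]]
```

Emit:
move_arm:
  xyz:
    - [-0.07,0.46,-0.26]
    - [-0.07,0.46,-0.27]
    - [-0.05,0.46,-0.27]
    - [-0.04,0.47,-0.27]
    - [-0.03,0.46,-0.27]
    - [-0.02,0.46,-0.28]
    - [-0.01,0.46,-0.27]
    - [0,0.46,-0.27]
    - [-0.35,0.12,0.05]
    - [-0.36,0.12,0.04]
  rotation:
    - [0,0.57,0]
    - [0,0.57,0]
    - [0,0.56,0]
    - [0,0.57,0]
    - [0,0.57,0]
    - [0,0.57,0]
    - [0,0.57,0]
    - [0,0.56,0]
    - [0,0.25,0]
    - [0,0.25,0]
  grip: 1

```text
clock: 25.13
eef_pos: [0.5201, -0.0177, 0.2506]
eef_rot: [0.052, -0.108, 0.993, 0.006]
contact_force: [0.4, -0.9, 0.9]
width: 0.0001
finger_force: 0.0
```

Emit:
move_arm:
  xyz:
    - [-0.35,0.12,0.04]
    - [-0.36,0.12,0.03]
    - [-0.36,0.12,0.03]
    - [-0.35,0.12,0.01]
    - [-0.36,0.12,0.02]
    - [-0.36,0.12,0]
    - [0,0,0]
  rotation:
    - [0,0.25,0]
    - [0,0.25,0]
    - [0,0.25,0]
    - [0,0.25,0]
    - [0,0.25,0]
    - [0,0.25,0]
    - [0,0,0]

```text
clock: 25.72
eef_pos: [0.5795, 0.0174, 0.249]
eef_rot: [-0.0, -0.109, 0.994, 0.001]
contact_force: [0.6, -0.2, 0.1]
width: 0.0002
finger_force: 0.0
```

```bash
cat >> plan.py <<'E'
def tip(x,y,z): return stand([x,y,z]),ori(PSI,0)
def tipnow(): st(); print('tip stand',Ro.from_euler('z',-PSI,degrees=True).apply(cur()[0]-O).round(4))
E
python3 - <<'E'
from plan import *
tipnow()
rows([(*tip(-.025,.14,L+.062),4),(*tip(-.025,.118,L+.062),3),(*tip(-.025,.05,L+.062),10)])
E
```

```text
t 25.72 p [0.5795 0.0174 0.249 ] z [-0.001  0.001 -1.   ] yaw 12.5 F [ 0.6 -0.2  0.1] w 0.0002 ff 0.0 q [-0.08  0.39  0.14  1.33  0.   -0.3 ]
tip stand [-0.0231  0.1405  0.249 ]
xyz [[0.02, -0.01, 0.66], [0.01, 0.0, 0.66], [0.02, -0.01, 0.66], [0.01, 0.0, 0.66], [0.0, -0.24, 0.0], [0.0, -0.25, 0.0], [0.0, -0.24, 0.0], [0.0, -0.23, 0.0], [0.0, -0.22, 0.0], [0.0, -0.23, 0.0]]
rot [[0.01, 0.0, 0.01], [0.0, -0.01, 0.02], [0.01, 0.0, 0.01], [0.0, 0.0, 0.01], [0.0, 0.0, 0.0], [0.0, 0.0, 0.0], [0.0, 0.0, 0.0], [0.0, 0.0, 0.0], [0.0, 0.0, 0.0], [0.0, 0.0, 0.0]]
xyz [[0.0, -0.23, 0.0], [0.0, -0.22, 0.0], [0.0, -0.23, 0.0], [0.0, -0.23, 0.0], [0.0, -0.23, 0.0], [0.0, -0.22, 0.0], [0.0, -0.23, 0.0]]
rot [[0.0, 0.0, 0.0], [0.0, 0.0, 0.0], [0.0, 0.0, 0.0], [0.0, 0.0, 0.0], [0.0, 0.0, 0.0], [0.0, 0.0, 0.0], [0.0, 0.0, 0.0]]
```

Emit:
move_arm:
  xyz:
    - [0.02,0,0.66]
    - [0.01,0,0.66]
    - [0.02,0,0.66]
    - [0.01,0,0.66]
    - [0,-0.24,0]
    - [0,-0.25,0]
    - [0,-0.24,0]
    - [0,-0.2,0]
    - [0,-0.2,0]
  rotation:
    - [0,0,0.01]
    - [0,0,0.02]
    - [0,0,0.01]
    - [0,0,0.01]
    - [0,0,0]
    - [0,0,0]
    - [0,0,0]
    - [0,0,0]
    - [0,0,0]

```text
clock: 26.47
eef_pos: [0.5847, -0.0183, 0.1735]
eef_rot: [0.002, -0.106, 0.994, 0.0]
contact_force: [-0.6, 0.5, 0.4]
width: -0.0001
finger_force: 0.8
```

Emit:
move_arm:
  xyz:
    - [0,-0.2,0]
    - [0,-0.2,0]
    - [0,-0.2,0]
    - [0,-0.2,0]
    - [0,-0.2,0]
    - [0,-0.2,0]
    - [0,-0.2,0]
    - [0,-0.2,0]
    - [0,0,0]
  rotation:
    - [0,0,0]
    - [0,0,0]
    - [0,0,0]
    - [0,0,0]
    - [0,0,0]
    - [0,0,0]
    - [0,0,0]
    - [0,0,0]
    - [0,0,0]

```text
clock: 27.22
eef_pos: [0.5938, -0.0656, 0.1717]
eef_rot: [0.0, -0.106, 0.994, -0.0]
contact_force: [0.1, -0.2, 0.1]
width: -0.0
finger_force: 0.0
```

```bash
python3 - <<'E'
from plan import *
from h import *
tipnow()
b=save('side','s6')['image'][150:270,230:330]
cv2.imwrite('pics/m6.png',cv2.resize(b,None,fx=5,fy=5,interpolation=2)[:,:,::-1])
E
```

```text
t 27.22 p [ 0.5938 -0.0656  0.1717] z [ 0.001 -0.    -1.   ] yaw 12.13 F [ 0.1 -0.2  0.1] w -0.0 ff 0.0 q [-0.22  0.44  0.03  1.15 -0.   -0.43]
tip stand [-0.0268  0.0564  0.1717]
```

View pics/m6.png

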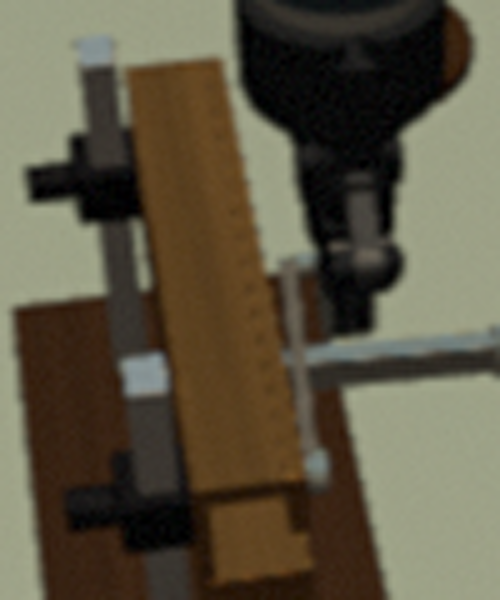

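The side view shows the lever pushed partway over, leaning toward the hook, with its peg at the fingertips (crop ≈ (300,262)). I'll continue the sweep.

Emit:
move_arm:
  xyz:
    - [0,-0.15,0.07]
    - [0,-0.15,0.07]
    - [0,-0.15,0.07]
    - [0,-0.15,0.07]
    - [0,0,0]
    - [0,0.2,0]
    - [0,0,-0.8]
    - [0,0,-0.6]
    - [0,0,0]
  rotation:
    - [0,0,0]
    - [0,0,0]
    - [0,0,0]
    - [0,0,0]
    - [0,0,0]
    - [0,0,0]
    - [0,0,0]
    - [0,0,0]
    - [0,0,0]

```text
clock: 28.02
eef_pos: [0.5989, -0.0771, 0.2105]
eef_rot: [0.005, -0.106, 0.994, -0.002]
contact_force: [0.7, -0.2, -0.1]
width: 0.0001
finger_force: 0.0
```

```bash
python3 - <<'E'
from plan import *
from h import *
tipnow()
b=save('side','s7')['image'][150:270,230:330]
cv2.imwrite('pics/m7.png',cv2.resize(b,None,fx=5,fy=5,interpolation=2)[:,:,::-1])
s=ctrl.capture('side'); f=240/np.tan(np.radians(s['fovy']/2))
for a in (.9,.8,.7,.6,.5,.4):
  X=stand([-.015,.085-.085*np.cos(a),L+.011+.085*np.sin(a)]); c=np.array(s['R'])@X+s['t']; u=f*c[0]/c[2]+s['cx'];v=f*c[1]/c[2]+s['cy']
  print(a,'peg y,h',(85-85*np.cos(a)).round(1),(11+85*np.sin(a)).round(1),'crop px',((u-230)*5).round(),((v-150)*5).round())
E
```

```text
t 28.02 p [ 0.5989 -0.0771  0.2105] z [ 0.01  -0.003 -1.   ] yaw 12.19 F [ 0.7 -0.2 -0.1] w 0.0001 ff 0.0 q [-0.23  0.43  0.11  1.24 -0.   -0.45]
tip stand [-0.0242  0.0441  0.2105]
0.9 peg y,h 32.2 77.6 crop px 308.0 260.0
0.8 peg y,h 25.8 72.0 crop px 306.0 259.0
0.7 peg y,h 20.0 65.8 crop px 304.0 261.0
0.6 peg y,h 14.8 59.0 crop px 302.0 264.0
0.5 peg y,h 10.4 51.8 crop px 301.0 269.0
0.4 peg y,h 6.7 44.1 crop px 301.0 276.0
```

View pics/m7.png

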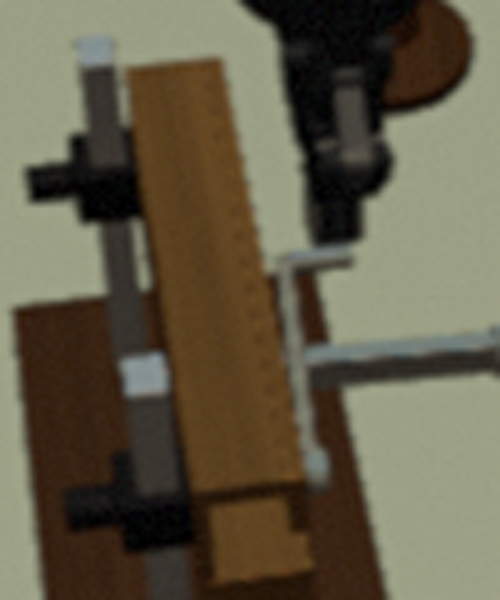

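```bash
python3 - <<'E'
from plan import *
T=lambda y,h:tip(-.024,y,L+h)
rows([(*T(.02,.098),2),(*T(.02,.078),2),(*T(.01,.057),3),(*T(.005,.045),3),(*T(.002,.033),3),(*T(.001,.024),2),(*T(0,.017),3)])
E
```

```text
xyz [[-0.03, -0.41, 0.02], [-0.02, -0.42, 0.03], [0.0, 0.0, 0.33], [0.0, 0.0, 0.33], [0.0, -0.11, 0.23], [0.0, -0.11, 0.24], [0.0, -0.11, 0.23], [0.0, -0.06, 0.13], [0.0, -0.05, 0.14], [0.0, -0.06, 0.13]]
rot [[-0.02, 0.03, -0.01], [-0.02, 0.04, -0.02], [0.0, 0.0, 0.0], [0.0, 0.0, 0.0], [0.0, 0.0, 0.0], [0.0, 0.0, 0.0], [0.0, 0.0, 0.0], [0.0, 0.0, 0.0], [0.0, 0.0, 0.0], [0.0, 0.0, 0.0]]
xyz [[0.0, -0.03, 0.13], [0.0, -0.03, 0.14], [0.0, -0.04, 0.13], [0.0, -0.01, 0.15], [0.0, -0.02, 0.15], [0.0, -0.01, 0.08], [0.0, -0.01, 0.08], [0.0, -0.01, 0.08]]
rot [[0.0, 0.0, 0.0], [0.0, 0.0, 0.0], [0.0, 0.0, 0.0], [0.0, 0.0, 0.0], [0.0, 0.0, 0.0], [0.0, 0.0, 0.0], [0.0, 0.0, 0.0], [0.0, 0.0, 0.0]]
```

Emit:
move_arm:
  xyz:
    - [-0.03,-0.41,0.02]
    - [-0.02,-0.42,0.03]
    - [0,0,0.33]
    - [0,0,0.33]
    - [0,-0.11,0.23]
    - [0,-0.11,0.24]
    - [0,-0.11,0.23]
    - [0,-0.06,0.13]
    - [0,-0.05,0.14]
    - [0,-0.06,0.13]
  rotation:
    - [-0.02,0.03,-0.01]
    - [-0.02,0.04,-0.02]
    - [0,0,0]
    - [0,0,0]
    - [0,0,0]
    - [0,0,0]
    - [0,0,0]
    - [0,0,0]
    - [0,0,0]
    - [0,0,0]

```text
clock: 28.95
eef_pos: [0.6057, -0.1143, 0.1506]
eef_rot: [-0.002, -0.107, 0.994, 0.002]
contact_force: [-0.0, -0.6, 1.1]
width: 0.0002
finger_force: 0.7
```

Emit:
move_arm:
  xyz:
    - [0,-0.03,0.13]
    - [0,-0.03,0.14]
    - [0,-0.04,0.13]
    - [0,-0.01,0.15]
    - [0,-0.02,0.15]
    - [0,-0.01,0.08]
    - [0,-0.01,0.08]
    - [0,-0.01,0.08]
    - [0,0,0]
  rotation:
    - [0,0,0]
    - [0,0,0]
    - [0,0,0]
    - [0,0,0]
    - [0,0,0]
    - [0,0,0]
    - [0,0,0]
    - [0,0,0]
    - [0,0,0]

```text
clock: 29.7
eef_pos: [0.6069, -0.1188, 0.1235]
eef_rot: [-0.002, -0.107, 0.994, 0.002]
contact_force: [-1.5, 0.5, 3.3]
width: -0.0
finger_force: 1.7
```

Emit:
move_arm:
  xyz:
    - [0,0,0.03]
    - [0,0,0.03]
    - [0,0,0]
  rotation:
    - [0,0,0]
    - [0,0,0]
    - [0,0,0]

```text
clock: 29.95
eef_pos: [0.607, -0.1189, 0.123]
eef_rot: [-0.001, -0.107, 0.994, 0.001]
contact_force: [-4.5, 0.7, 10.5]
width: 0.0
finger_force: 5.2
```

```bash
python3 - <<'E'
from plan import *
tipnow(); print('tip h mm',(cur()[0][2]-L)*1000)
E
```

```text
t 29.95 p [ 0.607  -0.1189  0.123 ] z [-0.003  0.002 -1.   ] yaw 12.34 F [-4.5  0.7 10.5] w 0.0 ff 5.21077573299408 q [-0.3   0.52  0.01  1.07  0.   -0.51]
tip stand [-0.0252  0.0015  0.123 ]
tip h mm 15.340410397880962
```

The tip is at L+15 with 10 N on it, so the lever is at its stop. I'll retreat and check.

Emit:
move_arm:
  xyz:
    - [0,0,-0.1]
    - [0,0,-0.4]
    - [0,0,-0.8]
    - [0,0,-0.8]
    - [0.3,0,-0.8]
    - [0.8,0,-0.6]
    - [0.8,0,0]
    - [0.8,0,0]
    - [0.8,0,0]
    - [0,0,0]
  rotation:
    - [0,0,0]
    - [0,0,0]
    - [0,0,0]
    - [0,0,0]
    - [0,0,0]
    - [0,0,0]
    - [0,0,0]
    - [0,0,0]
    - [0,0,0]
    - [0,0,0]

```text
clock: 30.78
eef_pos: [0.5005, -0.1417, 0.2263]
eef_rot: [-0.004, -0.106, 0.994, 0.002]
contact_force: [-0.2, -0.1, -0.5]
width: -0.0001
finger_force: 0.0
```

```bash
python3 - <<'E'
from plan import *
from h import *
st()
s=save('side','s8')['image'][130:280,210:370]; t=save('top','t8')['image'][130:280,270:430]
cv2.imwrite('pics/m8.png',cv2.resize(np.hstack([s,t]),None,fx=2.5,fy=2.5,interpolation=2)[:,:,::-1])
for c in('top','side'):
  print([(Ro.from_euler('z',-PSI,degrees=True).apply(np.array(r['centre'])-O).round(3),round(r['score'],2)) for r in ctrl.landmark_of('hook_mid',c)[:3]])
E
```

```text
t 30.78 p [ 0.5005 -0.1417  0.2263] z [-0.008  0.003 -1.   ] yaw 12.22 F [-0.2 -0.1 -0.5] w -0.0001 ff 0.0 q [-0.4   0.27 -0.08  1.23 -0.   -0.61]
[(array([-0.05 ,  0.44 ,  0.018]), 0.69), (array([-0.049,  0.002,  0.087]), 0.56), (array([ 0.023, -0.004,  0.177]), 0.46)]
[(array([-0.051,  0.001,  0.091]), 0.85), (array([-0.044,  0.445,  0.019]), 0.6), (array([0.097, 0.246, 0.002]), 0.34)]
```

View pics/m8.png

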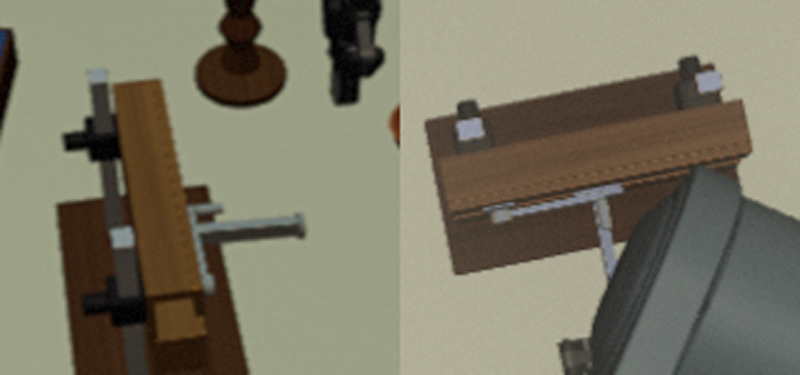

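The pictures show the hook hanging level and square, with the lever flat across its plate (top crop: bar (500,215) to (600,195), peg over the blade). The robot is clear, so I'll hand it in.

```bash
python3 -c "
from rig import ctrl
print(ctrl.job_done())"
```

```text
the job is handed in; nothing more can be done
None
```

The steel hook hangs level at the middle of the rail, the keeper lever is down flat across its plate, the other goods were left alone, and the job is handed in (clock about 31 s of 72; the result of the judging was not shown).

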